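# Rack the washed measuring cylinders to drain

### The arm

A 6-joint arm with a two-finger parallel gripper is mounted at the origin on the work surface. World frame = base frame: x ahead of the robot, y to its left, z up, the work surface at z = 0. Lengths are in mm, angles in rad, forces in N, time in s.
With the tool pointing down it reaches from about 300 to 750 mm from the base axis. Payload 8.5 kg.
Tool frame: the origin (TCP) lies midway between the tips of the shut fingers; the grasp point (between the pads) lies 19 mm behind it; x points along the fingers, z is the direction in which the jaws open and shut, and the axes are right-handed (so a half turn about x gives the same grasp; the last joint's range is limited). The gripper opens to 88 mm and grips with 3 to 60 N. Pads are 18 mm wide; open, the fingers measure 123 mm over their backs; the gripper's body (75 mm by 187 mm) begins 45 mm behind the grasp point.
Start: joints at [1.126, 0.381, 1.297, -0, 1.464, -0.215], TCP at [125.273, 535.525, 238.748] pointing down, gripper open.
Joint ranges: [-3.11, 3.11], [-0.89, 2.33], [0.22, 2.48], [-1.42, 4.56], [0.17, 2.85], [-2.88, 2.88]. Speed limits (rad/s): [2.39, 2.39, 3.14, 3.14, 3.14, 3.14].

### API

Orientations are given as [roll, pitch, yaw] about the fixed x, y, z axes, in that order (R = Rz(yaw) Ry(pitch) Rx(roll)).
In Python, from workcell import bot gives the robot as it stands. The module is installed in compiled form; this text tells all that it offers.
- The arm moves only by the shell command python3 -m inch 'ROWS' [OPENING]. ROWS is JSON, a list of rows, each an object with "travel": the shift along the tool's x, y, z in m, a list of three; "rot": the turn, a rotation vector about the tool's x, y, z in degrees, a list of three. A call has 1 to 12 rows; each row shifts and turns the pose as measured when the row begins, along the tool's axes as they then stand; what a row does not reach is not made up. A row lasts 1/8 s, in which the tool goes at most 62.5 mm and 10.7 degrees, less where a joint would pass 70% of its speed; a pose out of reach is approached as far as the arm can. A call with a gripper value outside its range is refused whole. OPENING is the finger opening in m, from 0 to 0.0881, set as the call begins (- or left out, the last holds). The fingers move at their own pace and stop on an object; the grip force is fixed at half the most. Time passes only in rows, so rows that do not move let the fingers close. It gives the time, the measured TCP pose, the force and the opening at its end, in the units of the state.
- bot.sense(): the state, without advancing time (a new reading comes with each control period).
- bot.camera(name): name is "scene" or "top" or "wrist"; returns the picture (400x640x3 uint8, red, green, blue); there is no depth.
- bot.get_calibration(name): a dict with "fx", "fy", "cx", "cy" (pixels), "R" (3x3) and "t" (3): a world point X has camera coordinates R X + t; the wrist camera has in their place "tool_from_camera" (4x4, takes a point from camera to tool coordinates, whose origin is the TCP and whose axes are the tool frame's). Camera axes: x right, y down, z forward; pixel columns grow to the right and rows downward; lengths in mm; the calibration is good to about 2 mm. A picture is of the moment at which its call begins: read the wrist's pose just before it. get_calibration takes no time and is no camera call.
- bot.sign_off(): hands the job in, once; it reports no verdict.
The state is a dict: "clock": time; "qpos": joint angles; "qvel": joint speeds; "effort": joint torques, N m; "position": TCP position; "tool_rot": TCP orientation; "contact_force": force on the tool from outside, world axes, zero at the start; "wrist_torque": the same for the moment, N m; "gripper_width": opening from 0.0 (shut) to 1.0 (fully open).
Only numpy, scipy, OpenCV 4.12 (cv2) and the standard library are available. Lean on these libraries where they do the work, as an engineer would, in place of code of your own. Each camera call takes 0.05 s, during which the arm holds its last target.

### The job

First, while the draining rack is still empty, slide the drip tray under it from its low side, fully home against the stop. Then lay every washed measuring cylinder on the rack, each in a notch of its own across both rails, with its foot hooked close behind the high rail and its mouth sloping down over the tray. Leave the other glassware where it stands.

Things in the scene. Friction and masses are not known exactly. Their poses are not given: they have to be found in the camera images.
- rack: Draining rack of 8 mm grey coated wire, fixed to the bench. Origin: middle of its footprint at bench level; x level, from low rail to high rail, y along the rails. Zigzag rails at x = -50 mm (low) and +50 (high), each with 5 V notches (45 degree sides, 22 mm deep) at y = -120, -60, 0, 60, 120. End frames at y = +-158 mm, x -65 to 65, leave 308 mm between them for the tray.
- mat: Grey drying mat on the bench, 250 by 380 mm, 3 mm thick, fixed; the washed cylinders lie on it, some one way round, some the other. Origin: middle of its underside, x roughly along the cylinders.
- low_notch (a point): Bottom of the middle notch of the low rail: the wire's centre line, 55 mm above the bench, at rack x = -50 mm, y = 0. Axes as the rack's.
- high_notch (a point): Bottom of the middle notch of the high rail: the wire's centre line, 82 mm above the bench, at rack x = +50 mm, y = 0: a tube laid in both rails slopes 15.1 degrees down to the low side. A cylinder hung properly has its foot just beyond this rail, its origin at about rack x = +70 mm (foot touching: 64 to 67 mm).
- stop (a point): Face of the low stop wire that ends the tray's way, at rack x = +45 mm, y = 0, 14 mm above the bench. The home tray's +x wall touches it, so that its origin lies at rack x = -42.5 mm.
- tray: Shallow stainless drip tray, 175 mm (x) by 280 mm (y), 22 mm high, walls 3 mm, 500 g, loose on the bench beside the rack's low side. Origin: centre of its underside; +x is the way it slides in under the rails (the rack's +x when home), z up.
- pull (a point): Middle of the tray's black pull, a bar sticking out 45 mm from the middle of the tray's -x wall, 22 mm wide (tray y), from 4 to 22 mm above the bench. This point lies at tray x = -110 mm, 13 mm up; axes as the tray's.
- cyl1: Large measuring cylinder: glass, blue hex foot. 185 mm long, tube 28 mm thick, foot 50 mm across flats, 10 mm thick; 110 g. Origin: centre of foot's underside; x along the tube to the mouth. It lies on foot and rim, origin 26 mm over the mat, x 63 mrad down. Grip across the tube 75 mm from origin, near its balance. In a notch its axis runs 25.5 mm above the notch points. May be absent.
- cyl2: Large measuring cylinder: glass, blue hex foot. 185 mm long, tube 28 mm thick, foot 50 mm across flats, 10 mm thick; 110 g. Origin: centre of foot's underside; x along the tube to the mouth. It lies on foot and rim, origin 26 mm over the mat, x 63 mrad down. Grip across the tube 75 mm from origin, near its balance. In a notch its axis runs 25.5 mm above the notch points. May be absent.
- cyl3: Small measuring cylinder: glass, blue hex foot. 160 mm long, tube 21 mm thick, foot 42 mm across flats, 9 mm thick; 60 g. Origin: centre of foot's underside; x along the tube to the mouth. It lies on foot and rim, origin 22 mm over the mat, x 69 mrad down. Grip across the tube 74 mm from origin, near its balance. In a notch its axis runs 20.5 mm above the notch points. May be absent.
- cyl4: Small measuring cylinder: glass, blue hex foot. 160 mm long, tube 21 mm thick, foot 42 mm across flats, 9 mm thick; 60 g. Origin: centre of foot's underside; x along the tube to the mouth. It lies on foot and rim, origin 22 mm over the mat, x 69 mrad down. Grip across the tube 74 mm from origin, near its balance. In a notch its axis runs 20.5 mm above the notch points. May be absent.
- cyl5: Small measuring cylinder: glass, blue hex foot. 160 mm long, tube 21 mm thick, foot 42 mm across flats, 9 mm thick; 60 g. Origin: centre of foot's underside; x along the tube to the mouth. It lies on foot and rim, origin 22 mm over the mat, x 69 mrad down. Grip across the tube 74 mm from origin, near its balance. In a notch its axis runs 20.5 mm above the notch points. May be absent.
- flask: Bystander: conical flask, 84 mm wide, 145 mm high; origin under its centre
- beaker: Bystander: glass beaker, 68 mm wide, 90 mm high; origin under its centre
- reagent: Bystander: amber reagent bottle, 70 mm wide, 130 mm high; origin under its centre
Mind the look-alikes: they are no part of the job. What is shaped like the cyl2 but green or red is not meant. What is shaped like the cyl1 but yellow is not meant.

How it is judged (in metres and radians):
On the way:
1. the drip tray is fully home under the rack while no cylinder is on the rack yet (x of tray in the frame of rack between -0.053 and -0.035 m and y of tray in the frame of rack between -0.02 and 0.02 m and angle between the x axis of tray and the x axis of rack, either way round below 0.1 rad and angle between tray's own z axis and vertical below 0.06 rad and height (world z) of each of cyl1, cyl2, cyl3, cyl4, cyl5 below 0.06 m), for 0.3 s.
At the end, for the whole second after the job is handed in: Tray home: within 10 mm of the stop, 20 mm of the middle, 0.1 rad of square. Each cylinder at rest in both rails of one notch: origin within 10 mm of the notch in rack y, rack x 58 to 95 mm, 97 to 126 mm up, mouth 10 to 20 degrees down, in line with rack x to about 0.17 rad (x of tray in the frame of rack between -0.053 and -0.035 m and y of tray in the frame of rack between -0.02 and 0.02 m and angle between the x axis of tray and the x axis of rack, either way round below 0.1 rad and angle between tray's own z axis and vertical below 0.06 rad and x of cyl1 in the frame of rack between 0.058 and 0.095 m and z of cyl1 in the frame of rack between 0.097 and 0.126 m and angle between cyl1's own x axis and vertical between 1.75 and 1.92 rad and angle between the x axis of each of cyl1, cyl2, cyl3, cyl4, cyl5 and the x axis of rack, either way round below 0.32 rad and (y of cyl1 in the frame of rack between -0.13 and -0.11 m or y of cyl1 in the frame of rack between -0.07 and -0.05 m or y of cyl1 in the frame of rack between -0.01 and 0.01 m or y of cyl1 in the frame of rack between 0.05 and 0.07 m or y of cyl1 in the frame of rack between 0.11 and 0.13 m) and linear speed of each of cyl1, cyl2, cyl3, cyl4, cyl5, tray below 0.02 m/s and x of cyl2 in the frame of rack between 0.058 and 0.095 m and z of cyl2 in the frame of rack between 0.097 and 0.126 m and angle between cyl2's own x axis and vertical between 1.75 and 1.92 rad and (y of cyl2 in the frame of rack between -0.13 and -0.11 m or y of cyl2 in the frame of rack between -0.07 and -0.05 m or y of cyl2 in the frame of rack between -0.01 and 0.01 m or y of cyl2 in the frame of rack between 0.05 and 0.07 m or y of cyl2 in the frame of rack between 0.11 and 0.13 m) and x of cyl3 in the frame of rack between 0.058 and 0.095 m and z of cyl3 in the frame of rack between 0.097 and 0.126 m and angle between cyl3's own x axis and vertical between 1.75 and 1.92 rad and (y of cyl3 in the frame of rack between -0.13 and -0.11 m or y of cyl3 in the frame of rack between -0.07 and -0.05 m or y of cyl3 in the frame of rack between -0.01 and 0.01 m or y of cyl3 in the frame of rack between 0.05 and 0.07 m or y of cyl3 in the frame of rack between 0.11 and 0.13 m) and x of cyl4 in the frame of rack between 0.058 and 0.095 m and z of cyl4 in the frame of rack between 0.097 and 0.126 m and angle between cyl4's own x axis and vertical between 1.75 and 1.92 rad and (y of cyl4 in the frame of rack between -0.13 and -0.11 m or y of cyl4 in the frame of rack between -0.07 and -0.05 m or y of cyl4 in the frame of rack between -0.01 and 0.01 m or y of cyl4 in the frame of rack between 0.05 and 0.07 m or y of cyl4 in the frame of rack between 0.11 and 0.13 m) and x of cyl5 in the frame of rack between 0.058 and 0.095 m and z of cyl5 in the frame of rack between 0.097 and 0.126 m and angle between cyl5's own x axis and vertical between 1.75 and 1.92 rad and (y of cyl5 in the frame of rack between -0.13 and -0.11 m or y of cyl5 in the frame of rack between -0.07 and -0.05 m or y of cyl5 in the frame of rack between -0.01 and 0.01 m or y of cyl5 in the frame of rack between 0.05 and 0.07 m or y of cyl5 in the frame of rack between 0.11 and 0.13 m)); the robot touches nothing.
It fails at once if a bystander is moved more than 30 mm or tipped (distance of any of flask, beaker, reagent from where it was at the start of the episode above 0.03 m or angle between any of flask, beaker, reagent's own z axis and vertical above 0.5 rad).
Of cyl1, cyl2, cyl3, cyl4, cyl5 only 4 to 5 are there at a start; the rules pass over those that are not, and their reading is None.
At some moment in a run one of cyl1, cyl2, cyl3, cyl4, cyl5, tray may be knocked a few centimetres aside while the robot is not near it.
Once in a run the grip may slacken for a moment while it holds something.
It also fails if it takes over 210 s, if anything falls off the work surface, if the arm or the gripper's body presses on something with over 40 N, if the wrist force passes 120 N, or if a joint passes its speed limit or range.

## Working session

There is one attempt and no reset: what is moved stays moved. The work goes in short steps, Python scripts to look and compute and a shell command to move; the robot and the scene stay as the last step left them, time stands still between calls to the robot, and variables do not carry over. Pictures are saved under pics/ and viewed, and the job is handed in when it is done.

```bash
mkdir -p pics; cat > h.py <<'E'
import numpy as np, cv2
from workcell import bot
from scipy.spatial.transform import Rotation as Ro
def save(n,img,crop=None,s=1):
    if crop: x0,y0,x1,y1=crop; img=img[y0:y1,x0:x1]
    img=cv2.resize(img,None,fx=s,fy=s,interpolation=cv2.INTER_CUBIC)
    cv2.imwrite('pics/'+n+'.png',img[:,:,::-1])
def ray(name,u,v):
    c=bot.get_calibration(name); d=np.array([(u-c['cx'])/c['fx'],(v-c['cy'])/c['fy'],1.])
    if name=='wrist':
        s=bot.sense(); T=np.array(c['tool_from_camera']); R=Ro.from_euler('xyz',s['tool_rot']).as_matrix()
        return R@T[:3,3]+np.array(s['position']), R@T[:3,:3]@d
    R=np.array(c['R']);t=np.array(c['t'])
    return -R.T@t, R.T@d
def px(name,u,v,z):
    o,d=ray(name,u,v); return o+d*(z-o[2])/d[2]
def proj(name,X):
    c=bot.get_calibration(name); X=np.array(X,float)
    if name=='wrist':
        s=bot.sense(); T=np.array(c['tool_from_camera']); R=Ro.from_euler('xyz',s['tool_rot']).as_matrix()
        p=T[:3,:3].T@(R.T@(X-np.array(s['position']))-T[:3,3])
    else: p=np.array(c['R'])@X+np.array(c['t'])
    return np.array([c['fx']*p[0]/p[2]+c['cx'],c['fy']*p[1]/p[2]+c['cy']])
E
python3 - <<'E'
from h import *
np.set_printoptions(precision=3,suppress=True)
print(bot.sense())
for n in ['scene','top','wrist']:
    save(n+'0',bot.camera(n)); print(n,bot.get_calibration(n))
E
```

```text
{'clock': 0.0, 'qpos': array([ 1.126,  0.381,  1.298, -0.   ,  1.464, -0.215]), 'qvel': array([ 0.   , -0.001,  0.001, -0.001, -0.002,  0.002]), 'effort': array([  0.001, -43.793, -22.456,   0.071,   0.035,  -0.   ]), 'position': array([125.156, 535.279, 238.132]), 'tool_rot': array([ 2.928,  1.569, -2.014]), 'contact_force': array([-0.063, -0.934, -0.142]), 'wrist_torque': array([ 0.054,  0.056, -0.01 ]), 'gripper_width': 0.9977679267449558}
scene {'fx': 509.3852455099651, 'fy': 509.3852455099651, 'cx': 318.8112300451396, 'cy': 199.11195711112035, 'R': array([[-0.074,  0.997,  0.009],
       [ 0.838,  0.067, -0.541],
       [-0.54 , -0.032, -0.841]]), 't': array([ -81.46 , -416.088, 2059.415])}
top {'fx': 419.7249360176315, 'fy': 419.7249360176315, 'cx': 318.5811742360978, 'cy': 200.37749220485043, 'R': array([[-0.01 , -1.   ,  0.005],
       [-0.995,  0.009, -0.102],
       [ 0.102, -0.006, -0.995]]), 't': array([ 121.118,  520.744, 1224.868])}
wrist {'fx': 340.51323058896503, 'fy': 340.51323058896503, 'cx': 323.328915771124, 'cy': 200.46111908534837, 'tool_from_camera': array([[  -0.   ,   -0.315,    0.949, -146.051],
       [   0.   ,   -0.949,   -0.315,   81.683],
       [   1.   ,    0.   ,    0.   ,   -0.463],
       [   0.   ,    0.   ,    0.   ,    1.   ]])}
```

View pics/scene0.png

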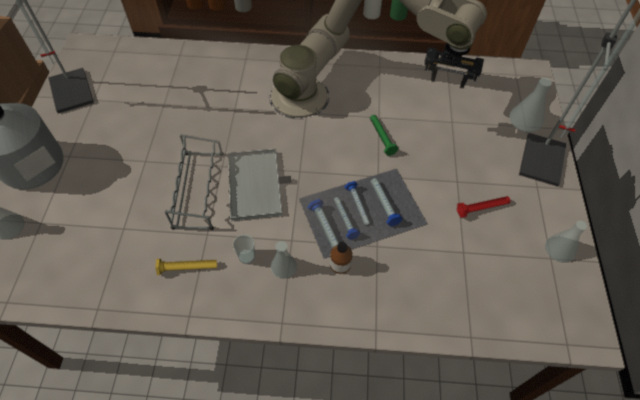

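View pics/top0.png

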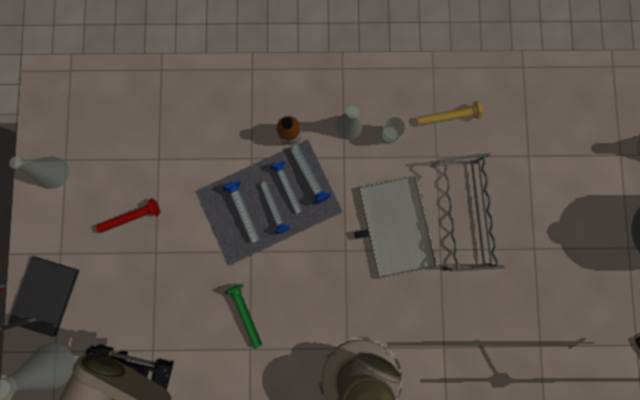

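View pics/wrist0.png

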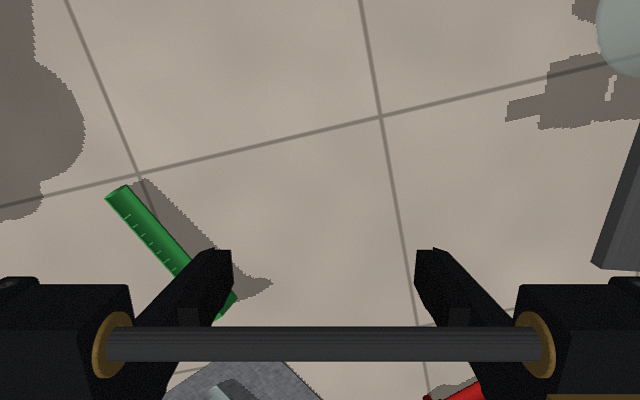

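Four cylinders lie on the mat: two large at (240,212) and (310,172) in the top view, two small at (272,207) and (287,187). The tray is at (397,227), with the rack to its right at (467,212). I'll enlarge both views.

```bash
python3 - <<'E'
from h import *
im=bot.camera('top')
save('t1',im,(180,100,350,280),3.3); save('t2',im,(340,130,520,290),4.2)
sc=bot.camera('scene'); save('s1',sc,(150,120,310,245),5)
for n,z,pts in [('top',0,[(210,190)])]:
    pass
for p in [(355,234),(375,277),(433,265),(415,178),(360,188)]: print(p,px('top',*p,22 if p[0]!=355 else 22))
E
```

```text
(355, 234) [420.99574586   8.91400365  22.        ]
(375, 277) [294.45167728 -47.50248102  22.        ]
(433, 265) [ 327.59557776 -219.45627631   22.        ]
(415, 178) [ 587.33510403 -175.0045932    22.        ]
(360, 188) [558.52529487  -8.69652874  22.        ]
```

View pics/t1.png

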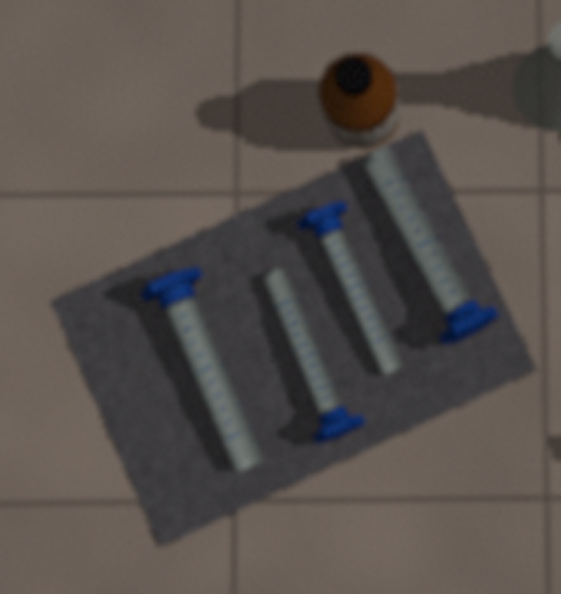

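View pics/t2.png

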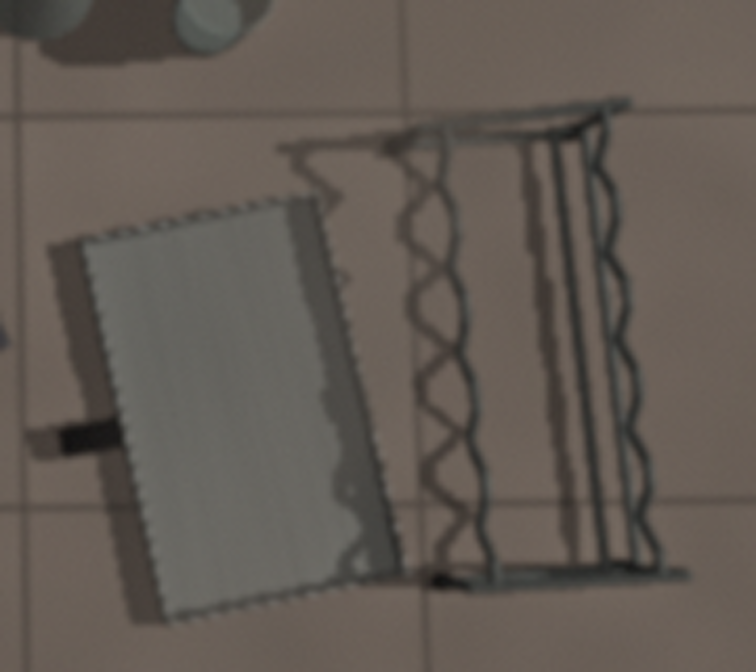

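View pics/s1.png

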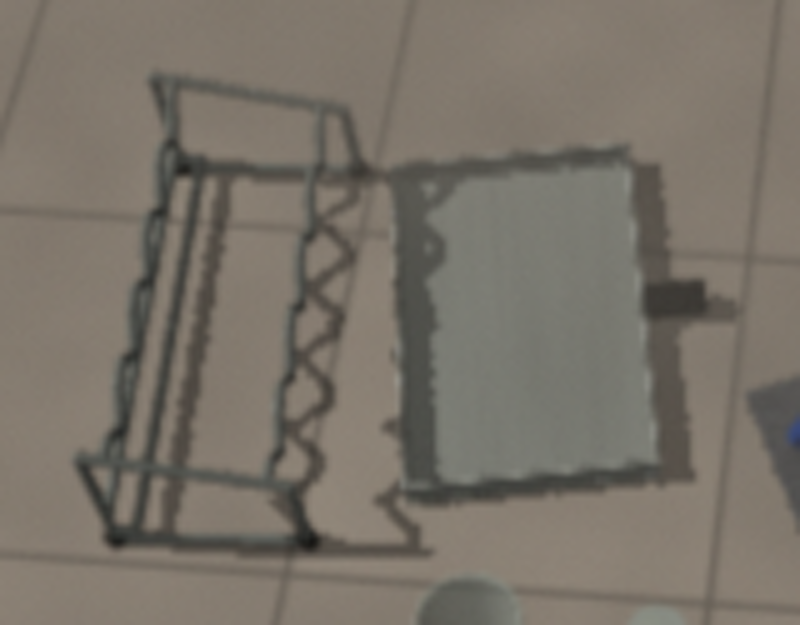

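```bash
cat >> h.py <<'E'
def pose():
    s=bot.sense(); return np.array(s['position']),Ro.from_euler('xyz',s['tool_rot'])
def down(yaw_z):
    # tool x down; tool z axis horizontal at angle yaw_z (deg) in world
    a=np.radians(yaw_z); x=np.array([0,0,-1.]); z=np.array([np.cos(a),np.sin(a),0]); y=np.cross(z,x)
    return Ro.from_matrix(np.c_[x,y,z])
def plan(P,R,n):
    p,r=pose(); d=(r.inv()*R).as_rotvec()
    print('n=%d total mm %s deg %s'%(n,np.round(r.inv().apply(P-p),1),np.round(np.degrees(d),2)))
    for k in range(n):
        rk=r*Ro.from_rotvec(d*k/n)
        print(' ',np.round(rk.inv().apply((P-p)/n)/1000,4),np.round(np.degrees(d)/n,2))
E
python3 - <<'E'
from h import *
np.set_printoptions(precision=2,suppress=True)
p,r=pose(); print(r.as_matrix())
f=lambda u,v:(340+u/4.2,130+v/4.2)
print('stop top',px('top',*f(555,135),14),px('top',*f(605,570),14))
g=lambda u,v:(150+u/5,120+v/5)
print('stop scene',px('scene',*g(205,165),14),px('scene',*g(140,540),14))
print('tray')
for q in [(85,240),(315,195),(400,570),(165,620)]: print(px('top',*f(*q),22))
print('pull',px('top',*f(60,440),22),px('top',*f(120,432),22))
print('scene tray')
for q in [(630,152),(392,172),(405,500),(657,478)]: print(px('scene',*g(*q),22))
print('pull',px('scene',*g(705,299),22),px('scene',*g(645,300),22))
E
```

```text
[[-0.   -0.97  0.23]
 [-0.    0.23  0.97]
 [-1.    0.   -0.  ]]
stop top [ 635.75 -352.7    14.  ] [ 323.53 -373.3    14.  ]
stop scene [ 331.85 -366.87   14.  ] [ 648.61 -343.81   14.  ]
tray
[561.11  -9.46  22.  ]
[ 592.12 -175.16   22.  ]
[ 325.44 -225.98   22.  ]
[292.53 -60.06  22.  ]
pull [418.76  11.08  22.  ] [423.98 -31.47  22.  ]
scene tray
[300.44 -54.67  22.  ]
[ 333.13 -226.29   22.  ]
[ 608.28 -170.27   22.  ]
[577.56  -2.93  22.  ]
pull [427.58  14.19  22.  ] [431.88 -28.16  22.  ]
```

```bash
python3 - <<'E'
from h import *
np.set_printoptions(precision=4,suppress=True)
plan(np.array([430,200,260]),down(20),9)
E
```

```text
n=9 total mm [ -21.4 -373.2 -257.2] deg [56.84 -0.04  0.01]
  [-0.0024 -0.0415 -0.0286] [ 6.32 -0.    0.  ]
  [-0.0024 -0.0444 -0.0238] [ 6.32 -0.    0.  ]
  [-0.0024 -0.0467 -0.0188] [ 6.32 -0.    0.  ]
  [-0.0024 -0.0485 -0.0136] [ 6.32 -0.    0.  ]
  [-0.0024 -0.0497 -0.0082] [ 6.32 -0.    0.  ]
  [-0.0024 -0.0503 -0.0026] [ 6.32 -0.    0.  ]
  [-0.0024 -0.0503  0.0029] [ 6.32 -0.    0.  ]
  [-0.0024 -0.0496  0.0084] [ 6.32 -0.    0.  ]
  [-0.0024 -0.0484  0.0138] [ 6.32 -0.    0.  ]
```

```bash
python3 -m inch '[{"travel":[-0.003,-0.042,-0.029],"rot":[6.3,0,0]},{"travel":[-0.003,-0.044,-0.024],"rot":[6.3,0,0]},{"travel":[-0.003,-0.047,-0.019],"rot":[6.3,0,0]},{"travel":[-0.003,-0.049,-0.014],"rot":[6.3,0,0]},{"travel":[-0.003,-0.05,-0.008],"rot":[6.3,0,0]},{"travel":[-0.003,-0.05,-0.003],"rot":[6.3,0,0]},{"travel":[-0.003,-0.05,0.003],"rot":[6.3,0,0]},{"travel":[-0.003,-0.05,0.008],"rot":[6.3,0,0]},{"travel":[-0.003,-0.05,0.014],"rot":[6.3,0,0]}]'; python3 - <<'E'
from h import *
print(pose()[0])
plan(np.array([450,-310,260]),down(5),10)
E
```

```text
clock: 1.38
position: [433.9, 184.5, 265.9]
tool_rot: [-1.419, 1.57, -1.093]
contact_force: [0.9, 0.4, 0.8]
gripper_width: 0.998
[433.87270892 184.54447845 265.85527176]
n=10 total mm [   6.1 -473.8 -142.7] deg [1.363e+01 1.000e-02 3.000e-02]
  [ 0.0006 -0.0474 -0.0143] [1.36 0.   0.  ]
  [ 0.0006 -0.0477 -0.0131] [1.36 0.   0.  ]
  [ 0.0006 -0.048  -0.012 ] [1.36 0.   0.  ]
  [ 0.0006 -0.0483 -0.0109] [1.36 0.   0.  ]
  [ 0.0006 -0.0485 -0.0097] [1.36 0.   0.  ]
  [ 0.0006 -0.0487 -0.0085] [1.36 0.   0.  ]
  [ 0.0006 -0.0489 -0.0074] [1.36 0.   0.  ]
  [ 0.0006 -0.0491 -0.0062] [1.36 0.   0.  ]
  [ 0.0006 -0.0492 -0.0051] [1.36 0.   0.  ]
  [ 0.0006 -0.0493 -0.0039] [1.36 0.   0.  ]
```

Good tracking. Next, on to the rack view.

```bash
python3 -m inch '[{"travel":[0,-0.047,-0.014],"rot":[1.4,0,0]},{"travel":[0,-0.048,-0.013],"rot":[1.4,0,0]},{"travel":[0,-0.048,-0.012],"rot":[1.4,0,0]},{"travel":[0,-0.048,-0.011],"rot":[1.4,0,0]},{"travel":[0,-0.049,-0.01],"rot":[1.4,0,0]},{"travel":[0,-0.049,-0.009],"rot":[1.4,0,0]},{"travel":[0,-0.049,-0.008],"rot":[1.4,0,0]},{"travel":[0,-0.049,-0.006],"rot":[1.4,0,0]},{"travel":[0,-0.049,-0.005],"rot":[1.4,0,0]},{"travel":[0,-0.049,-0.004],"rot":[1.4,0,0]},{"travel":[0,0,0],"rot":[0,0,0]}]'; python3 - <<'E'
from h import *
im=bot.camera('wrist'); save('w_rack',im); np.save('w_rack.npy',im)
s=bot.sense(); print(s['position'],s['tool_rot'],s['qpos'])
E
```

```text
clock: 2.75
position: [444.4, -329.4, 265.0]
tool_rot: [0.203, 1.57, 0.269]
contact_force: [0.0, 0.9, -0.6]
gripper_width: 1.0
[ 444.53158612 -327.79110636  265.22601692] [0.56276208 1.56982368 0.63103629] [-8.50205685e-01  3.67364449e-01  1.24088504e+00  9.69432261e-04
  1.53325619e+00 -9.18516242e-01]
```

View pics/w_rack.png

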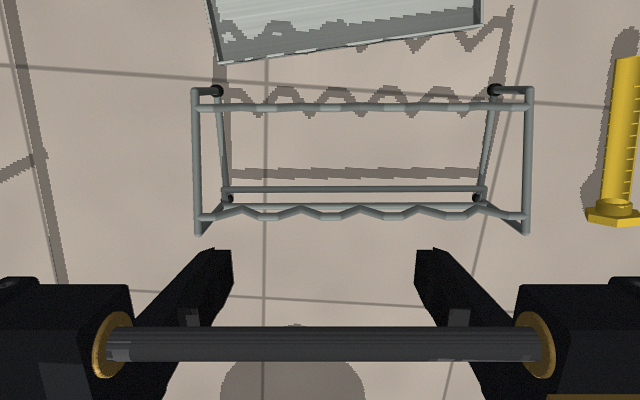

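```bash
cat >> h.py <<'E'
def wsnap(n,crop=None,s=1):
    st=bot.sense(); im=bot.camera('wrist'); save(n,im,crop,s); np.savez(n+'.npz',im=im,p=st['position'],r=st['tool_rot'])
def wray(n,u,v):
    d=np.load(n+'.npz'); c=bot.get_calibration('wrist'); T=np.array(c['tool_from_camera']); R=Ro.from_euler('xyz',d['r']).as_matrix()
    k=np.array([(u-c['cx'])/c['fx'],(v-c['cy'])/c['fy'],1.]); return R@T[:3,3]+d['p'],R@T[:3,:3]@k
def wpx(n,u,v,z):
    o,k=wray(n,u,v); return o+k*(z-o[2])/k[2]
def wproj(n,X):
    d=np.load(n+'.npz'); c=bot.get_calibration('wrist'); T=np.array(c['tool_from_camera']); R=Ro.from_euler('xyz',d['r']).as_matrix()
    X=np.atleast_2d(X); q=((X-d['p'])@R-T[:3,3])@T[:3,:3]
    return np.c_[c['fx']*q[:,0]/q[:,2]+c['cx'],c['fy']*q[:,1]/q[:,2]+c['cy']]
E
python3 - <<'E'
from h import *
wsnap('wr2',(180,70,550,250),2.15)
print(bot.sense()['position'])
E
```

```text
[ 444.7323965  -326.58486549  265.57611246]
```

View pics/wr2.png

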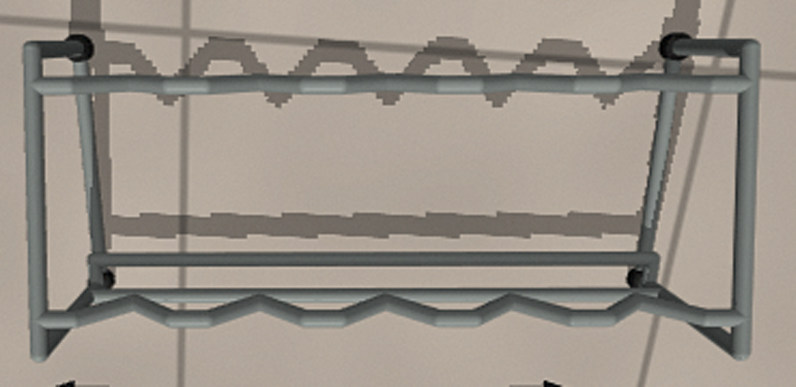

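```bash
python3 - <<'E'
from h import *
from scipy.optimize import least_squares
np.set_printoptions(precision=2,suppress=True)
f=lambda u,v:(180+(u+.5)/2.15-.5,70+(v+.5)/2.15-.5)
hn=[f(u,297) for u in (135,262,386,512,637)]
st=[f(373,259)]
def W(q,P):
    c,s=np.cos(q[2]),np.sin(q[2]); P=np.array(P,float); return np.c_[q[0]+c*P[:,0]-s*P[:,1],q[1]+s*P[:,0]+c*P[:,1],P[:,2]]
H=[[50,y,82] for y in (-120,-60,0,60,120)]
S=[[49,0,14]]
for use in (0,1):
    def res(q):
        r=(wproj('wr2',W(q,H))-hn).ravel()
        if use: r=np.r_[r,(wproj('wr2',W(q,S))-st)[:,1]]
        return r
    o=least_squares(res,[481,-311,-1.5]); print(o.x,np.degrees(o.x[2]),o.fun)
q=o.x; np.save('rack.npy',q)
im=np.load('wr2.npz')['im'].copy()
def dr(P,c):
    for a in wproj('wr2',W(q,P)): cv2.circle(im,(int(round(a[0])),int(round(a[1]))),1,c,-1)
dr(H,(255,0,0)); dr([[-50,y,55] for y in (-120,-60,0,60,120)],(255,255,0)); dr([[-50,y,77] for y in (-90,-30,30,90)],(0,255,0))
dr([[49,y,14] for y in range(-150,151,50)],(255,0,255)); dr([[x,y,0] for x in(-65,65) for y in (-158,158)],(0,0,255)); 
save('wr2o',im,(180,70,550,250),2.15)
E
```

```text
[ 480.83 -310.85   -1.5 ] -86.07617735304662 [-0.01 -0.   -0.6   0.01  0.19  0.02  0.05  0.03  0.37  0.04]
[ 480.85 -311.15   -1.5 ] -86.07563846540172 [ 0.02  0.27 -0.59  0.28  0.19  0.29  0.04  0.3   0.34  0.31 -1.6 ]
```

View pics/wr2o.png

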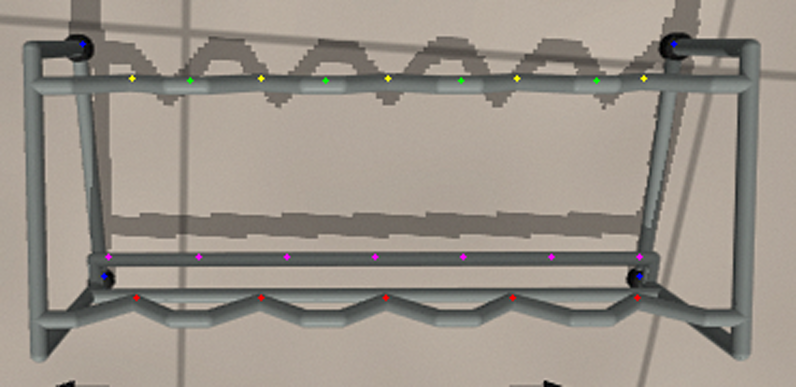

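The rack fit overlays well: notch dots sit on the high rail at (135–637,297) and feet dots on the black feet. The rack is at (481, -311) with yaw -86.1°. Next I'll look at the tray pull.

```bash
python3 -m inch '[{"travel":[0.0,0.056,0],"rot":[-1.5,0,0]},{"travel":[0.0,0.056,0],"rot":[-1.5,0,0]},{"travel":[0,0.056,0],"rot":[-1.5,0,0]},{"travel":[0,0.056,0],"rot":[-1.5,0,0]},{"travel":[0,0.056,0],"rot":[0,0,0]},{"travel":[0,0,0],"rot":[0,0,0]},{"travel":[0,0,0],"rot":[0,0,0]}]' ; python3 - <<'E'
from h import *
wsnap('wt')
print(bot.sense()['position'])
E
```

```text
clock: 3.72
position: [405.0, -32.5, 266.8]
tool_rot: [0.034, 1.566, 0.223]
contact_force: [0.3, -0.1, -0.3]
gripper_width: 0.998
[405.00881455 -32.71636077 266.72663659]
```

View pics/wt.png

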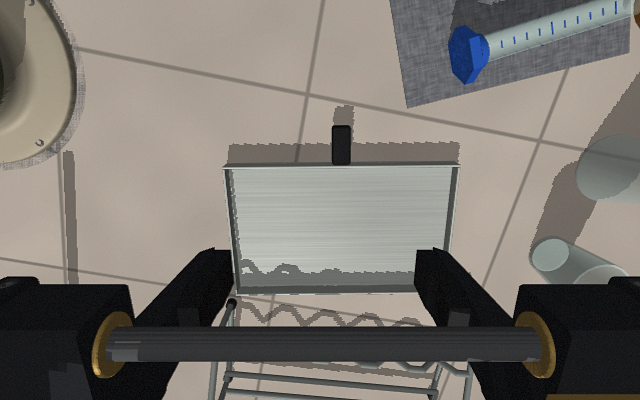

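```bash
python3 - <<'E'
from h import *
np.set_printoptions(precision=2,suppress=True)
a,b=wpx('wt',223,168,22),wpx('wt',459,166,22); print(a,b,np.linalg.norm(a-b)); d=b-a; ang=np.degrees(np.arctan2(d[1],d[0])); print('tray y angle',ang)
e=wpx('wt',341,126,22); g=wpx('wt',342,164,22); print(e,g,np.linalg.norm(e-g))
yaw=np.radians(ang-90); x=np.array([np.cos(yaw),np.sin(yaw)])
c=(a+b)[:2]/2+x*87.5; print('centre',c,'pull',(a+b)[:2]/2-x*22.5)
q=np.load('rack.npy'); R=np.array([[np.cos(q[2]),np.sin(q[2])],[-np.sin(q[2]),np.cos(q[2])]])
print('in rack',R@(c-q[:2]), ang-90-np.degrees(q[2]))
P=(e[:2]+g[:2])/2; print(P)
plan(np.array([*((P+(a+b)[:2]/2-x*22.5)/2),60]),down(ang),5)
E
```

```text
[292.33 -62.13  22.  ] [563.4  -7.8  22. ] 276.461330534128
tray y angle 11.33323826829917
[418.12  11.19  22.  ] [428.2  -31.26  22.  ] 43.64034827588633
centre [ 445.06 -120.76] pull [423.44 -12.91]
in rack [-192.39  -22.68] 7.408876733700893
[423.16 -10.03]
n=5 total mm [206.8  17.3  21. ] deg [-0.51  0.26 -0.03]
  [0.04 0.   0.  ] [-0.1   0.05 -0.01]
  [0.04 0.   0.  ] [-0.1   0.05 -0.01]
  [0.04 0.   0.  ] [-0.1   0.05 -0.01]
  [0.04 0.   0.  ] [-0.1   0.05 -0.01]
  [0.04 0.   0.  ] [-0.1   0.05 -0.01]
```

```bash
python3 -m inch '[{"travel":[0.044,0.004,0.004],"rot":[-0.1,0.1,0]},{"travel":[0.044,0.004,0.004],"rot":[-0.1,0,0]},{"travel":[0.044,0.004,0.004],"rot":[-0.1,0.1,0]},{"travel":[0.044,0.004,0.004],"rot":[-0.1,0,0]},{"travel":[0.044,0.003,0.003],"rot":[0,0,0]},{"travel":[0,0,0],"rot":[0,0,0]},{"travel":[0,0,0],"rot":[0,0,0]}]' 0.05; python3 - <<'E'
from h import *
wsnap('wt3')
plan(np.array([423.3,-11,5]),down(11.3),2)
E
```

```text
clock: 4.65
position: [425.0, -17.0, 42.1]
tool_rot: [-0.521, 1.564, -0.335]
contact_force: [-0.6, -0.0, -0.1]
gripper_width: 0.569
n=2 total mm [37.2  6.3 -0.8] deg [-0.64  0.35  0.2 ]
  [ 0.0186  0.0031 -0.0004] [-0.32  0.17  0.1 ]
  [ 0.0186  0.0031 -0.0003] [-0.32  0.17  0.1 ]
```

View pics/wt3.png

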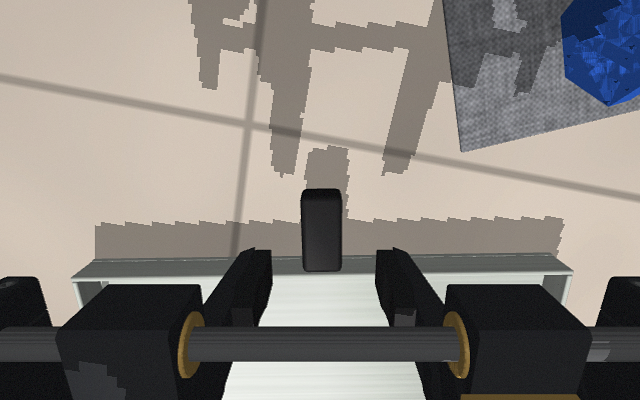

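The pull (301–342) is centred between the fingers (272–375). I'll go down, shift away from the wall and grip.

```bash
python3 -m inch '[{"travel":[0,0.008,0],"rot":[-0.3,0.2,0]},{"travel":[0.018,0.001,0],"rot":[-0.3,0.2,0]},{"travel":[0.018,0,0],"rot":[0,0,0]},{"travel":[0,0,0],"rot":[0,0,0]},{"travel":[0,0,0],"rot":[0,0,0]}]'; python3 -m inch '[{"travel":[0,0,0],"rot":[0,0,0]},{"travel":[0,0,0],"rot":[0,0,0]},{"travel":[0,0,0],"rot":[0,0,0]},{"travel":[0,0,0],"rot":[0,0,0]}]' 0.012;  python3 - <<'E'
from h import *
np.set_printoptions(precision=2,suppress=True)
s=bot.sense();print(s['contact_force'],s['gripper_width'])
q=np.load('rack.npy');p,r=pose(); R=np.array([[np.cos(q[2]),np.sin(q[2])],[-np.sin(q[2]),np.cos(q[2])]])
print('tcp in rack',R@(p[:2]-q[:2]),p)
xt,yt=R.T@np.array([1,0]),R.T@np.array([0,1])
ta=q[:2]+R.T@np.array([-290,0])
plan(np.array([*ta,p[2]+1]),down(np.degrees(q[2])+90),4)
E
```

```text
clock: 5.32
position: [426.0, -7.8, 11.1]
tool_rot: [-0.802, 1.558, -0.605]
contact_force: [0.4, -0.2, 0.6]
gripper_width: 0.564
clock: 5.82
position: [426.2, -7.8, 12.5]
tool_rot: [-0.763, 1.557, -0.566]
contact_force: [-0.6, -0.1, -2.1]
gripper_width: 0.247
[-0.57 -0.08 -2.07] 0.24684082366137525
tcp in rack [-306.43  -33.81] [426.16  -7.75  12.53]
n=4 total mm [ -0.5 -20.6  31.4] deg [7.37 0.62 0.52]
  [-0.   -0.01  0.01] [1.84 0.16 0.13]
  [-0.   -0.    0.01] [1.84 0.16 0.13]
  [-0.   -0.    0.01] [1.84 0.16 0.13]
  [-0.   -0.    0.01] [1.84 0.16 0.13]
```

```bash
python3 - <<'E'
from h import *
q=np.load('rack.npy');p,r=pose(); R=np.array([[np.cos(q[2]),np.sin(q[2])],[-np.sin(q[2]),np.cos(q[2])]])
ta=q[:2]+R.T@np.array([-305,1])
np.set_printoptions(precision=4,suppress=True)
plan(np.array([*ta,11]),down(np.degrees(q[2])+90),5)
E
```

```text
n=5 total mm [ 1.9 -5.9 34.3] deg [7.37 0.62 0.52]
  [ 0.0004 -0.0012  0.0069] [1.47 0.12 0.1 ]
  [ 0.0004 -0.001   0.0069] [1.47 0.12 0.1 ]
  [ 0.0004 -0.0008  0.0069] [1.47 0.12 0.1 ]
  [ 0.0003 -0.0006  0.0069] [1.47 0.12 0.1 ]
  [ 0.0003 -0.0005  0.007 ] [1.47 0.12 0.1 ]
```

```bash
python3 -m inch '[{"travel":[0.0005,-0.001,0.007],"rot":[1.5,0.1,0.1]},{"travel":[0.0005,-0.001,0.007],"rot":[1.5,0.1,0.1]},{"travel":[0.0005,-0.001,0.007],"rot":[1.5,0.1,0.1]},{"travel":[0.0005,-0.001,0.007],"rot":[1.5,0.1,0.1]},{"travel":[0.0005,0,0.007],"rot":[1.5,0.1,0.1]},{"travel":[0,0,0],"rot":[0,0,0]},{"travel":[0,0,0],"rot":[0,0,0]}]'; python3 - <<'E'
from h import *
wsnap('wt4')
q=np.load('rack.npy');p,r=pose(); R=np.array([[np.cos(q[2]),np.sin(q[2])],[-np.sin(q[2]),np.cos(q[2])]])
print('tcp in rack',R@(p[:2]-q[:2]),p)
save('tt4',bot.camera('top'),(330,140,520,290),4.2)
E
```

```text
clock: 6.7
position: [447.7, -4.5, 12.2]
tool_rot: [2.982, 1.54, 3.05]
contact_force: [-0.6, 1.6, -1.4]
gripper_width: 0.247
tcp in rack [-308.20575789  -12.14998128] [447.64004884  -4.49789972  12.12862637]
```

View pics/wt4.png

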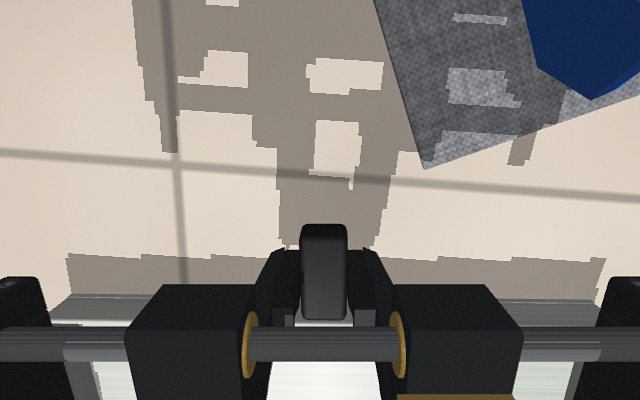

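View pics/tt4.png

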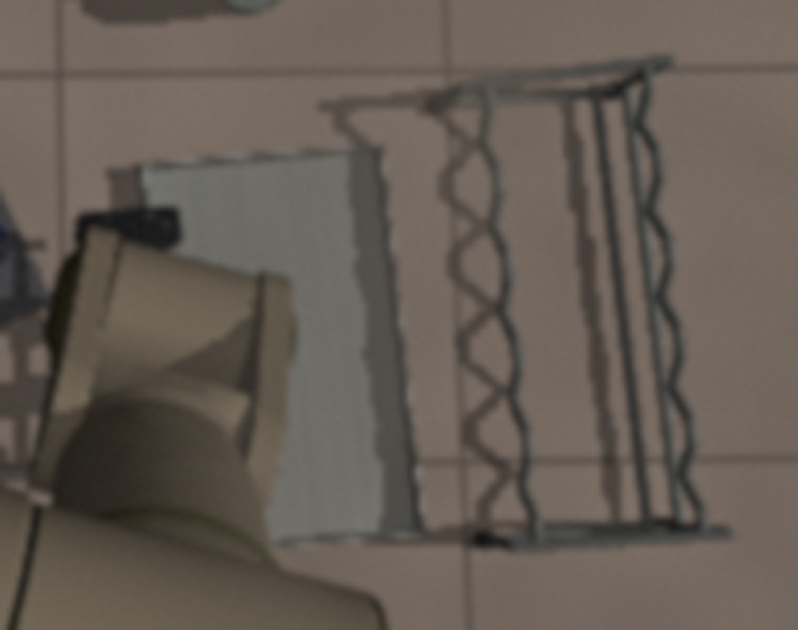

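Tray's front edge now runs parallel to the rails, but it is about 12 mm short in rack y. I'll correct that.

```bash
cat > rk.py <<'E'
from h import *
np.set_printoptions(precision=4,suppress=True)
q=np.load('rack.npy');p,r=pose(); R=np.array([[np.cos(q[2]),np.sin(q[2])],[-np.sin(q[2]),np.cos(q[2])]])
M=r.as_matrix(); rz=np.degrees(np.arctan2(M[1,2],M[0,2]))
print('tcp in rack',R@(p[:2]-q[:2]),p,'tool z angle minus rack y',rz-np.degrees(q[2])-90,'F',bot.sense()['contact_force'],bot.sense()['clock'])
E
python3 -m inch '[{"travel":[0.0,0,0.012],"rot":[0,0,0]},{"travel":[0,0,0.005],"rot":[0,0,0]},{"travel":[0,0,0],"rot":[0,0,0]}]'; python3 rk.py
```

```text
clock: 7.18
position: [459.8, -2.8, 12.0]
tool_rot: [2.972, 1.526, 3.038]
contact_force: [-1.1, -1.0, -0.4]
gripper_width: 0.245
tcp in rack [-309.0747    0.0501] [459.752   -2.796   12.0262] tool z angle minus rack y -0.1445879727632473 F [-1.0589 -1.0295 -0.4025] 7.175
```

```bash
python3 -m inch '[{"travel":[0,-0.025,0],"rot":[0,0,0]},{"travel":[0,-0.025,0],"rot":[0,0,0]},{"travel":[0,-0.025,0],"rot":[0,0,0]},{"travel":[0,-0.025,0],"rot":[0,0,0]},{"travel":[0,-0.02,0],"rot":[0,0,0]},{"travel":[0,0,0],"rot":[0,0,0]}]'; python3 rk.py; python3 - <<'E'
from h import *
plan(pose()[0],down(3.92),1)
save('tt5',bot.camera('top'),(330,140,520,290),4.2)
E
```

```text
clock: 7.92
position: [469.2, -122.0, 12.0]
tool_rot: [2.822, 1.528, 2.887]
contact_force: [1.3, -1.6, -1.0]
gripper_width: 0.244
tcp in rack [-189.5297    1.2828] [ 469.1634 -121.9763   12.0141] tool z angle minus rack y -0.17952340772492903 F [ 1.3242 -1.641  -1.0434] 7.925
n=1 total mm [0. 0. 0.] deg [-0.19 -2.35 -0.78]
  [0. 0. 0.] [-0.19 -2.35 -0.78]
```

View pics/tt5.png

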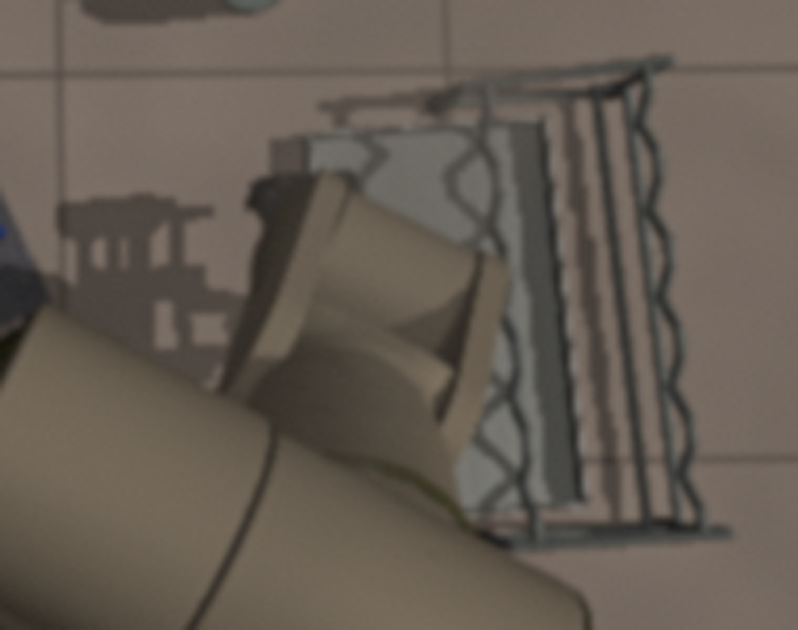

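Tray is well under the rails, between the end frames. The last part goes in gently until it meets the stop.

```bash
python3 -m inch '[{"travel":[0,-0.012,0],"rot":[0,-0.5,0]},{"travel":[0,-0.010,0],"rot":[0,-0.5,0]},{"travel":[0,-0.006,0],"rot":[0,0,0]},{"travel":[0,-0.004,0],"rot":[0,0,0]}]'; python3 rk.py; python3 -m inch '[{"travel":[0,-0.004,0],"rot":[0,0,0]},{"travel":[0,-0.004,0],"rot":[0,0,0]}]'; python3 rk.py
```

```text
clock: 8.48
position: [469.2, -146.4, 12.0]
tool_rot: [2.426, 1.534, 2.493]
contact_force: [0.2, 7.2, 6.3]
gripper_width: 0.244
tcp in rack [-165.1429   -0.3682] [ 469.1853 -146.419    11.9783] tool z angle minus rack y -0.024001432514680232 F [0.2378 7.1603 6.3161] 8.475
clock: 8.72
position: [468.8, -150.7, 11.9]
tool_rot: [2.368, 1.528, 2.437]
contact_force: [-0.7, 7.7, 6.7]
gripper_width: 0.241
tcp in rack [-160.9316   -1.0291] [ 468.8142 -150.6656   11.9316] tool z angle minus rack y 0.06244134853960759 F [-0.7488  7.742   6.6904] 8.725
```

```bash
python3 -m inch '[{"travel":[0,-0.005,0],"rot":[0,0,0]},{"travel":[0,-0.005,0],"rot":[0,0,0]}]'; python3 rk.py; python3 - <<'E'
from h import *
save('tt6',bot.camera('top'),(330,140,520,290),4.2)
E
```

```text
clock: 8.98
position: [468.6, -156.6, 11.9]
tool_rot: [2.317, 1.523, 2.388]
contact_force: [-0.1, 8.4, 8.4]
gripper_width: 0.245
tcp in rack [-155.0076   -1.6138] [ 468.6363 -156.6157   11.9377] tool z angle minus rack y 0.1632238327975415 F [-0.1284  8.3548  8.4177] 8.975
```

View pics/tt6.png

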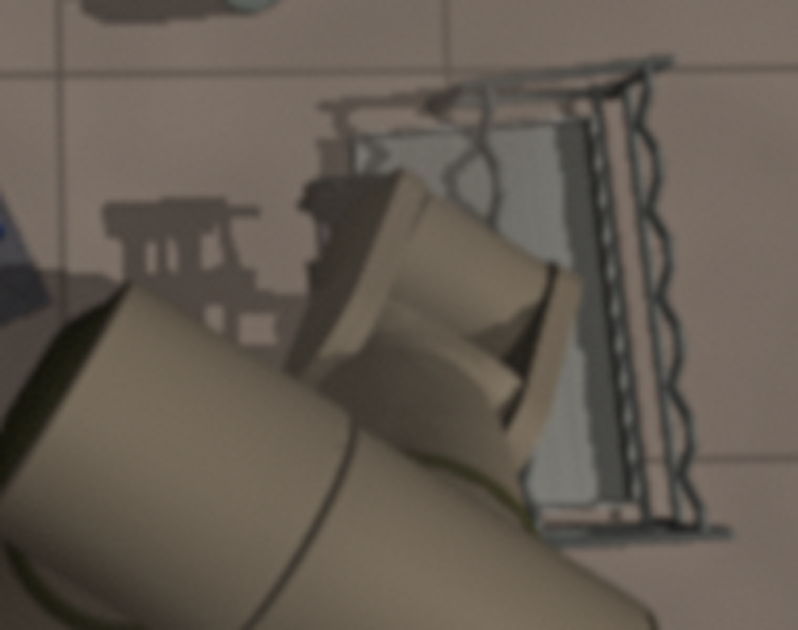

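```bash
python3 -m inch '[{"travel":[0,-0.006,0],"rot":[0,0,0]},{"travel":[0,-0.006,0],"rot":[0,0,0]}]'; python3 rk.py; python3 -m inch '[{"travel":[0,-0.006,0],"rot":[0,0,0]}]'; python3 rk.py
```

```text
clock: 9.28
position: [468.0, -159.5, 11.8]
tool_rot: [2.175, 1.508, 2.244]
contact_force: [10.0, 35.0, 13.2]
gripper_width: 0.243
tcp in rack [-152.2174   -2.4454] [ 467.9976 -159.4563   11.7852] tool z angle minus rack y 0.10219904761724763 F [10.0404 35.0036 13.1506] 9.275
clock: 9.4
position: [468.0, -159.7, 11.7]
tool_rot: [2.108, 1.499, 2.177]
contact_force: [7.4, 30.1, 12.4]
gripper_width: 0.242
tcp in rack [-151.9834   -2.4346] [ 468.0244 -159.689    11.7412] tool z angle minus rack y 0.08489049026083251 F [ 7.4047 30.1152 12.3625] 9.4
```

Force jumped to 35 N, so the tray is against the stop. Now I'll release, lift and check.

```bash
python3 -m inch '[{"travel":[0,0,0],"rot":[0,0,0]},{"travel":[0,0,0],"rot":[0,0,0]},{"travel":[-0.02,0,0],"rot":[0,-1,0]},{"travel":[-0.05,0.0,0],"rot":[0,-1,0]},{"travel":[-0.06,0.02,0],"rot":[0,-1,0]},{"travel":[-0.06,0.02,0],"rot":[0,-1,0]},{"travel":[-0.05,0.0,0],"rot":[0,0,0]},{"travel":[0,0,0],"rot":[0,0,0]}]' 0.05; python3 - <<'E'
from h import *
wsnap('wt5')
plan(pose()[0],down(4),1)
E
python3 rk.py
```

```text
clock: 10.4
position: [464.0, -134.1, 263.7]
tool_rot: [0.969, 1.498, 1.037]
contact_force: [-0.1, 0.5, -1.0]
gripper_width: 0.567
n=1 total mm [0. 0. 0.] deg [-0.11  2.18 -3.56]
  [0. 0. 0.] [-0.11  2.18 -3.56]
tcp in rack [-178.2402   -5.2335] [ 463.4351 -133.6854  261.6616] tool z angle minus rack y -0.10620771317515221 F [0.9196 0.7919 0.2166] 10.45
```

View pics/wt5.png

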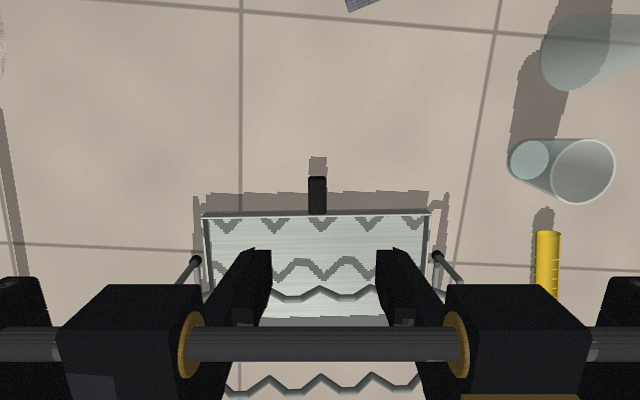

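```bash
python3 - <<'E'
from h import *
np.set_printoptions(precision=2,suppress=True)
q=np.load('rack.npy'); R=np.array([[np.cos(q[2]),np.sin(q[2])],[-np.sin(q[2]),np.cos(q[2])]])
for uv in [(203,215),(431,212),(317,213)]: print(R@(wpx('wt5',*uv,22)[:2]-q[:2]))
o=px('top',268,202,5); print(o)
s=bot.sense(); print(s['qpos'])
E
```

```text
[-129.68 -137.92]
[-129.68  136.77]
[-130.31   -2.35]
[520.61 269.21   5.  ]
[-0.57  0.24  1.44  0.07  1.47 -0.64]
```

Tray's back wall reads rack x = -129.7 with y ≈ -0.6 and square, so it is home. Now over the mat.

```bash
python3 - <<'E'
from h import *
np.set_printoptions(precision=4,suppress=True)
plan(np.array([505,265,265]),down(110),12)
E
```

```text
n=12 total mm [ 23.8 394.3  68.1] deg [-106.06    4.81   -0.46]
  [0.002  0.0329 0.0057] [-8.84  0.4  -0.04]
  [0.0019 0.0316 0.0107] [-8.84  0.4  -0.04]
  [0.0018 0.0296 0.0154] [-8.84  0.4  -0.04]
  [0.0016 0.0269 0.0198] [-8.84  0.4  -0.04]
  [0.0015 0.0235 0.0237] [-8.84  0.4  -0.04]
  [0.0013 0.0196 0.027 ] [-8.84  0.4  -0.04]
  [0.0011 0.0152 0.0297] [-8.84  0.4  -0.04]
  [0.0009 0.0105 0.0317] [-8.84  0.4  -0.04]
  [0.0006 0.0055 0.033 ] [-8.84  0.4  -0.04]
  [0.0004 0.0003 0.0334] [-8.84  0.4  -0.04]
  [ 0.0002 -0.0048  0.0331] [-8.84  0.4  -0.04]
  [-0.0001 -0.0098  0.0319] [-8.84  0.4  -0.04]
```

```bash
python3 -m inch '[{"travel":[0.002,0.033,0.006],"rot":[-8.8,0.4,0]},{"travel":[0.002,0.032,0.011],"rot":[-8.8,0.4,0]},{"travel":[0.002,0.03,0.015],"rot":[-8.8,0.4,0]},{"travel":[0.002,0.027,0.02],"rot":[-8.8,0.4,0]},{"travel":[0.001,0.024,0.024],"rot":[-8.8,0.4,0]},{"travel":[0.001,0.02,0.027],"rot":[-8.8,0.4,0]},{"travel":[0.001,0.015,0.03],"rot":[-8.8,0.4,0]},{"travel":[0.001,0.01,0.032],"rot":[-8.8,0.4,0]},{"travel":[0,0.006,0.033],"rot":[-8.8,0.4,0]},{"travel":[0,0,0.033],"rot":[-8.8,0.4,0]},{"travel":[0,-0.005,0.033],"rot":[-8.8,0.4,0]},{"travel":[0,-0.01,0.032],"rot":[-8.8,0.4,0]}]'; python3 - <<'E'
from h import *
bot.camera('wrist'); bot.camera('wrist')
wsnap('wm')
print(pose()[0],bot.sense()['qpos'])
plan(np.array([505,265,265]),down(110),1)
E
```

```text
clock: 11.95
position: [491.8, 276.6, 254.5]
tool_rot: [1.051, 1.538, 3.016]
contact_force: [0.4, -0.0, 0.2]
gripper_width: 0.568
[491.61755028 276.42176937 254.33147425] [ 0.29615809  0.40726333  1.20947359  0.01363899  1.55507943 -1.66500134]
n=1 total mm [-11.2  -7.7 -15.5] deg [ 2.34  0.91 -1.67]
  [-0.0112 -0.0077 -0.0155] [ 2.34  0.91 -1.67]
```

View pics/wm.png

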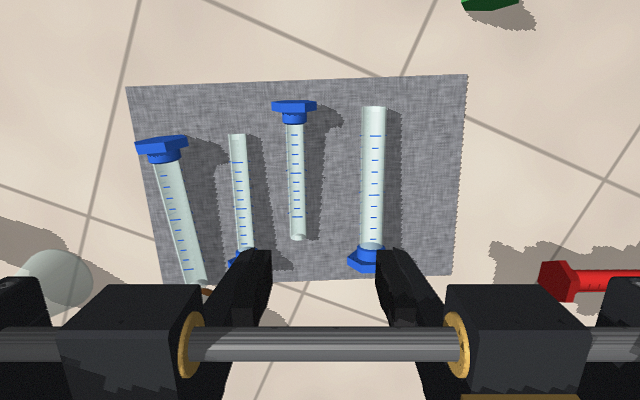

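```bash
python3 - <<'E'
from h import *
d=np.load('wm.npz'); save('wm_c',d['im'],(120,70,480,290),2.2)
E
```

```text
(no output)
```

View pics/wm_c.png

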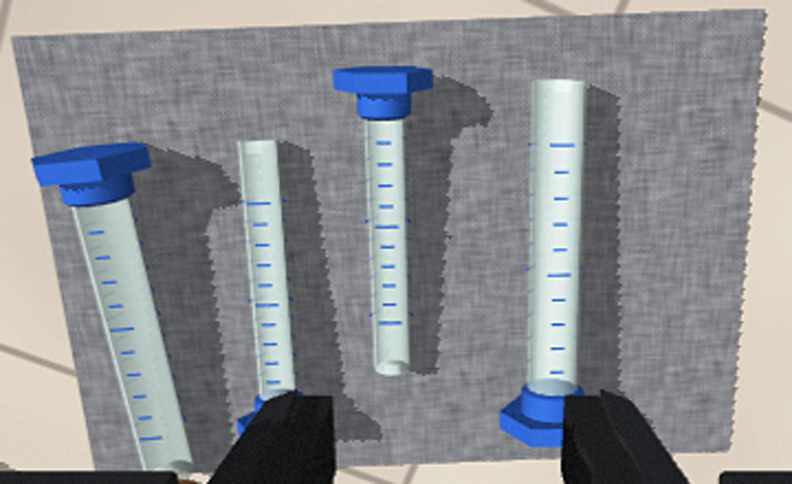

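```bash
cat > cy.py <<'E'
from h import *
np.set_printoptions(precision=4,suppress=True)
def cyl(n,mouth,other,kind,tilt=True):
    L,h,sl,g=(185,26,.063,75) if kind=='L' else (160,22,.069,74)
    zm=3+h-L*sl
    m=wpx(n,*mouth,zm); 
    zo=zm
    for _ in range(5):
        o=wpx(n,*other,zo); s=np.linalg.norm((o-m)[:2]); zo=zm+s*sl
    d=(m-o)[:2]; d/=np.linalg.norm(d)
    grip=m[:2]-d*(L-g)
    org=m[:2]-d*L
    return m,d,grip,org,np.degrees(np.arctan2(d[1],d[0])), 3+h-g*sl
E
python3 - <<'E'
from cy import *
f=lambda u,v:(120+u/2.2,70+v/2.2)
for nm,m,o,k in [('LA',(559.5,81),(552.5,380),'L'),('SA',(257.5,142),(278,388),'S'),('SB',(394,368),(384,125),'S'),('LB',(170,463),(100,205),'L')]:
    r=cyl('wm',f(*m),f(*o),k); print(nm,*r)
r=cyl('wm',f(559.5,81),f(552.5,380),'L')
plan(np.array([*r[2],45]),down(r[4]-90),4)
E
```

```text
LA [405.0051 306.1788  17.345 ] [-0.9198 -0.3924] [506.1838 349.3397] [575.1693 378.7676] -156.89781847419118 24.275
SA [491.2978 176.9863  13.96  ] [-0.9121 -0.4099] [569.7427 212.234 ] [637.2417 242.5634] -155.80415168164163 19.894
SB [580.7142 286.7235  13.96  ] [0.918  0.3965] [501.7631 252.6248] [433.8284 223.2841] 23.359335115875027 19.894
LB [682.4437 189.0849  17.345 ] [0.8783 0.4781] [585.8284 136.497 ] [519.9544 100.6415] 28.559565772427437 24.275
n=4 total mm [209.  -47.2  58.5] deg [-0.76  0.95 -1.64]
  [ 0.0523 -0.0118  0.0146] [-0.19  0.24 -0.41]
  [ 0.0523 -0.0115  0.0148] [-0.19  0.24 -0.41]
  [ 0.0523 -0.0112  0.015 ] [-0.19  0.24 -0.41]
  [ 0.0523 -0.0108  0.0152] [-0.19  0.24 -0.41]
```

```bash
python3 -m inch '[{"travel":[0.044,-0.012,0.015],"rot":[-0.2,0.2,-0.4]},{"travel":[0.044,-0.012,0.015],"rot":[-0.2,0.2,-0.4]},{"travel":[0.044,-0.011,0.015],"rot":[-0.2,0.2,-0.4]},{"travel":[0.044,-0.011,0.015],"rot":[-0.2,0.2,-0.4]},{"travel":[0,0,0],"rot":[0,0,0]},{"travel":[0,0,0],"rot":[0,0,0]}]'; python3 - <<'E'
from h import *
wsnap('wa1')
plan(np.array([506.2,349.3,7]),down(113.1),2)
E
```

```text
clock: 12.85
position: [508.9, 344.0, 73.5]
tool_rot: [1.292, 1.568, -3.034]
contact_force: [1.0, -0.3, 0.5]
gripper_width: 0.572
n=2 total mm [66.5  0.2  5.9] deg [-0.97  0.04 -0.15]
  [0.0333 0.0001 0.0029] [-0.49  0.02 -0.07]
  [0.0333 0.0001 0.0029] [-0.49  0.02 -0.07]
```

View pics/wa1.png

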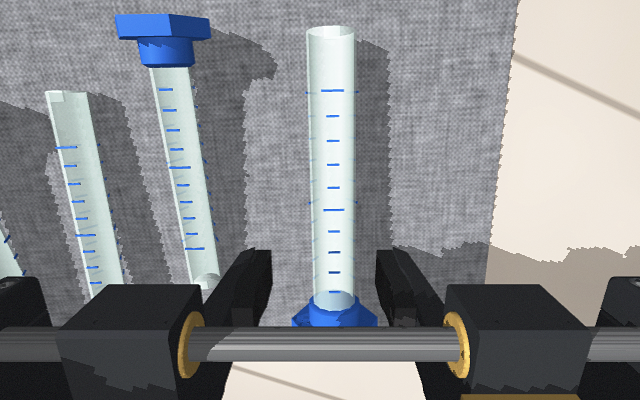

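Tube midline is at about column 332–335 and the finger middle at 323.5, which agrees with the computed +6 mm along z. I'll correct, descend and grip.

```bash
python3 -m inch '[{"travel":[0.01,0,0.006],"rot":[-1,0,0]},{"travel":[0.03,0,0],"rot":[0,0,0]},{"travel":[0.027,0,0],"rot":[0,0,0]},{"travel":[0,0,0],"rot":[0,0,0]}]'; python3 - <<'E'
from h import *
plan(np.array([506.2,349.3,7]),down(113.1),1)
E
python3 -m inch '[{"travel":[0,0,0],"rot":[0,0,0]},{"travel":[0,0,0],"rot":[0,0,0]},{"travel":[0,0,0],"rot":[0,0,0]},{"travel":[0,0,0],"rot":[0,0,0]}]' 0.015; python3 rk.py
```

```text
clock: 13.4
position: [508.2, 349.6, 9.3]
tool_rot: [-1.412, 1.565, 0.563]
contact_force: [0.4, -1.1, 0.8]
gripper_width: 0.565
n=1 total mm [2.3 2.  0.5] deg [0.05 0.05 0.33]
  [0.0023 0.002  0.0005] [0.05 0.05 0.33]
clock: 13.9
position: [509.5, 350.3, 13.0]
tool_rot: [-1.479, 1.56, 0.496]
contact_force: [0.2, 0.7, -1.1]
gripper_width: 0.306
tcp in rack [-657.8954   73.8589] [509.5147 350.2582  12.9917] tool z angle minus rack y 109.24395885959981 F [ 0.1536  0.7468 -1.1352] 13.9
```

```bash
cat >> cy.py <<'E'
def rackTarget(kind,g,hoff,notch,dz,ox=70,tilt=None):
    q=np.load('rack.npy'); c,s=np.cos(q[2]),np.sin(q[2])
    up,sl=(25.5,.063) if kind=='L' else (20.5,.069)
    th=np.arctan(.27); zx=lambda x:82+up+(x-50)*.27
    x=ox-g*np.cos(th); z=zx(x)
    t=(th-sl) if tilt is None else np.radians(tilt)
    R=down(np.degrees(q[2])+90)*Ro.from_rotvec([0,0,-t])
    X=np.array([x+hoff*np.sin(t),notch,z-hoff*np.cos(t)+dz])
    return np.array([q[0]+c*X[0]-s*X[1],q[1]+s*X[0]+c*X[1],X[2]]),R
E
python3 -m inch '[{"travel":[-0.01,0,0],"rot":[0,0,0]},{"travel":[-0.04,0,0],"rot":[0,0,0]},{"travel":[-0.06,0,0],"rot":[0,0,0]},{"travel":[-0.06,0,0],"rot":[0,0,0]},{"travel":[-0.04,0,0],"rot":[0,0,0]}]'; python3 - <<'E'
from cy import *
P,R=rackTarget('L',71.6,11.3,-60,0); print('seat',P)
P,R=rackTarget('L',71.6,11.3,-60,110)
plan(P,R,14)
wsnap('wa2')
E
```

```text
clock: 14.52
position: [506.2, 348.5, 229.1]
tool_rot: [-1.404, 1.565, 0.571]
contact_force: [-0.2, 0.7, -2.2]
gripper_width: 0.31
seat [ 421.2098 -318.3766   83.1632]
n=14 total mm [  33.5  340.6 -579.7] deg [108.78  11.29  -7.62]
  [ 0.0024  0.0243 -0.0414] [ 7.77  0.81 -0.54]
  [ 0.0028  0.0185 -0.0443] [ 7.77  0.81 -0.54]
  [ 0.0033  0.0124 -0.0463] [ 7.77  0.81 -0.54]
  [ 0.0039  0.0061 -0.0475] [ 7.77  0.81 -0.54]
  [ 0.0045 -0.0004 -0.0479] [ 7.77  0.81 -0.54]
  [ 0.0052 -0.0068 -0.0473] [ 7.77  0.81 -0.54]
  [ 0.006  -0.0131 -0.0459] [ 7.77  0.81 -0.54]
  [ 0.0067 -0.0191 -0.0436] [ 7.77  0.81 -0.54]
  [ 0.0075 -0.0247 -0.0405] [ 7.77  0.81 -0.54]
  [ 0.0083 -0.0299 -0.0367] [ 7.77  0.81 -0.54]
  [ 0.0091 -0.0345 -0.0322] [ 7.77  0.81 -0.54]
  [ 0.0099 -0.0384 -0.0271] [ 7.77  0.81 -0.54]
  [ 0.0106 -0.0417 -0.0215] [ 7.77  0.81 -0.54]
  [ 0.0113 -0.0441 -0.0156] [ 7.77  0.81 -0.54]
```

View pics/wa2.png

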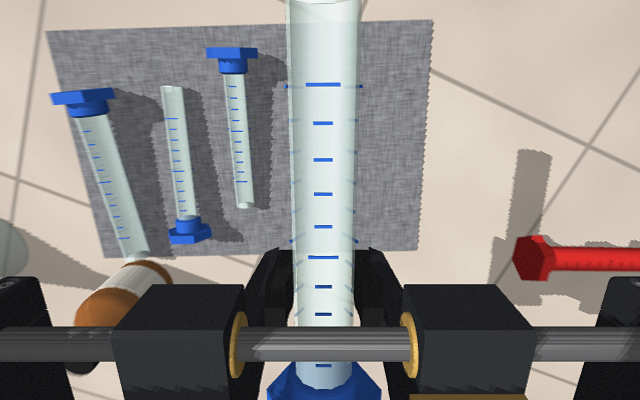

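Cylinder is held straight, midline at columns 322–324. Moving to the rack.

```bash
python3 -m inch '[{"travel":[0.002,0.024,-0.041],"rot":[7.8,0.8,-0.5]},{"travel":[0.002,0.018,-0.044],"rot":[7.8,0.8,-0.5]},{"travel":[0.003,0.012,-0.046],"rot":[7.8,0.8,-0.5]},{"travel":[0.003,0.006,-0.048],"rot":[7.8,0.8,-0.5]},{"travel":[0.004,0,-0.048],"rot":[7.8,0.8,-0.5]},{"travel":[0.004,-0.007,-0.047],"rot":[7.8,0.8,-0.5]},{"travel":[0.004,-0.013,-0.046],"rot":[7.8,0.8,-0.5]},{"travel":[0.005,-0.019,-0.044],"rot":[7.8,0.8,-0.5]},{"travel":[0.006,-0.025,-0.041],"rot":[7.8,0.8,-0.5]},{"travel":[0.006,-0.03,-0.037],"rot":[7.8,0.8,-0.5]},{"travel":[0,0,0],"rot":[0,0,0]}]'; python3 - <<'E'
from cy import *
P,R=rackTarget('L',71.6,11.3,-60,110)
plan(P,R,5)
E
```

```text
clock: 15.95
position: [432.4, -138.8, 223.5]
tool_rot: [-1.726, 1.413, -1.162]
contact_force: [0.2, 0.1, -1.2]
gripper_width: 0.309
n=5 total mm [  55.1 -139.1 -104.5] deg [28.1   3.68 -2.18]
  [ 0.011  -0.0278 -0.0209] [ 5.62  0.74 -0.44]
  [ 0.0115 -0.0296 -0.0179] [ 5.62  0.74 -0.44]
  [ 0.0119 -0.0312 -0.0148] [ 5.62  0.74 -0.44]
  [ 0.0123 -0.0324 -0.0115] [ 5.62  0.74 -0.44]
  [ 0.0127 -0.0332 -0.0081] [ 5.62  0.74 -0.44]
```

```bash
python3 -m inch '[{"travel":[0.011,-0.028,-0.021],"rot":[5.6,0.7,-0.4]},{"travel":[0.012,-0.03,-0.018],"rot":[5.6,0.7,-0.4]},{"travel":[0.012,-0.031,-0.015],"rot":[5.6,0.7,-0.4]},{"travel":[0.012,-0.032,-0.012],"rot":[5.6,0.7,-0.4]},{"travel":[0.013,-0.033,-0.008],"rot":[5.6,0.7,-0.4]},{"travel":[0,0,0],"rot":[0,0,0]},{"travel":[0,0,0],"rot":[0,0,0]}]'; python3 - <<'E'
from cy import *
P,R=rackTarget('L',71.6,11.3,-60,40)
plan(P,R,3)
wsnap('wa3')
E
```

```text
clock: 16.82
position: [421.2, -317.9, 193.7]
tool_rot: [-1.544, 1.374, -1.478]
contact_force: [-1.0, 0.3, -1.0]
gripper_width: 0.309
n=3 total mm [69.2 13.3 -0.4] deg [-0.16  0.27 -0.21]
  [ 0.0231  0.0044 -0.0001] [-0.05  0.09 -0.07]
  [ 0.0231  0.0045 -0.0001] [-0.05  0.09 -0.07]
  [ 0.0231  0.0045 -0.0001] [-0.05  0.09 -0.07]
```

View pics/wa3.png

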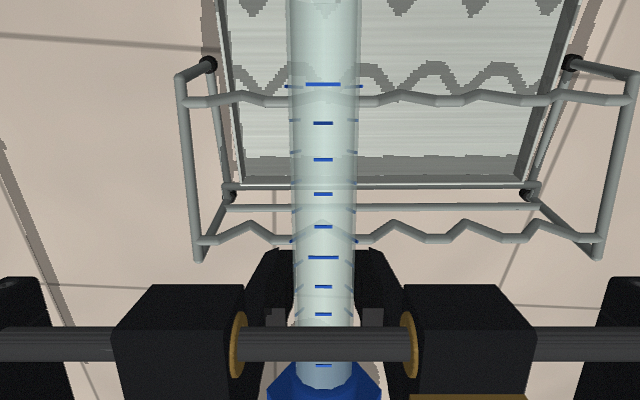

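Tube lines up with the second notch: visible notches at columns 250, 393, 463, 533 imply about 322. Lowering.

```bash
python3 -m inch '[{"travel":[0.028,0.0055,0],"rot":[0,0.1,-0.1]},{"travel":[0.028,0.0055,0],"rot":[0,0.1,-0.1]},{"travel":[0.028,0.0055,0],"rot":[0,0.1,0]},{"travel":[0.01,0.002,0],"rot":[0,0,0]},{"travel":[0,0,0],"rot":[0,0,0]}]'; python3 - <<'E'
from cy import *
P,R=rackTarget('L',71.6,11.3,-60,0)
plan(P,R,2)
wsnap('wa4');save('sa4',bot.camera('scene'),(150,100,310,225),5)
E
```

```text
clock: 17.5
position: [423.9, -314.2, 98.7]
tool_rot: [-1.554, 1.367, -1.479]
contact_force: [-0.3, -0.5, -1.1]
gripper_width: 0.311
n=2 total mm [16.  -0.7 -3.1] deg [0.35 0.27 0.2 ]
  [ 0.008  -0.0004 -0.0015] [0.17 0.14 0.1 ]
  [ 0.008  -0.0004 -0.0015] [0.17 0.14 0.1 ]
```

View pics/wa4.png

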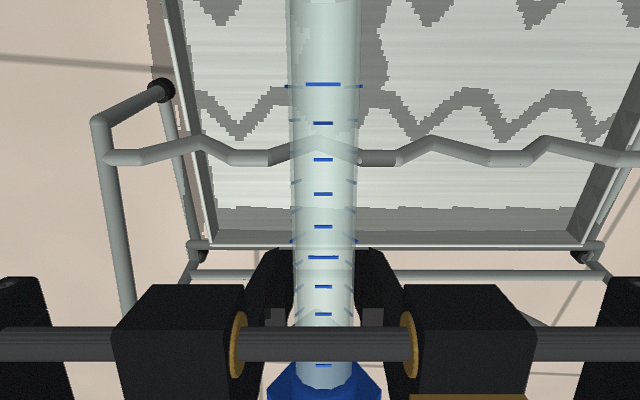

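View pics/sa4.png

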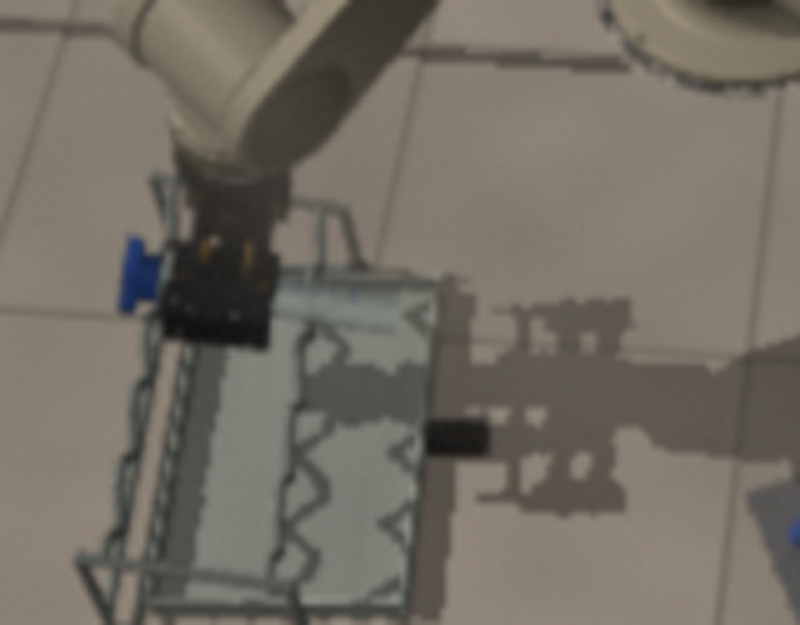

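```bash
python3 -m inch '[{"travel":[0.005,0,-0.003],"rot":[0.3,0.2,0.1]},{"travel":[0.004,0,0],"rot":[0,0,0]},{"travel":[0.004,0,0],"rot":[0,0,0]},{"travel":[0,0,0],"rot":[0,0,0]}]'; python3 - <<'E'
from cy import *
P,R=rackTarget('L',71.6,11.3,-60,0)
plan(P,R,1)
wsnap('wa5'); print(bot.sense()['contact_force'])
E
```

```text
clock: 18.1
position: [421.7, -318.4, 87.7]
tool_rot: [-1.551, 1.365, -1.482]
contact_force: [-0.8, 0.1, -1.6]
gripper_width: 0.31
n=1 total mm [ 4.4  1.  -0.5] deg [-0.04  0.23  0.31]
  [ 0.0044  0.001  -0.0005] [-0.04  0.23  0.31]
[ 0.5795 -0.6823 -1.3089]
```

View pics/wa5.png

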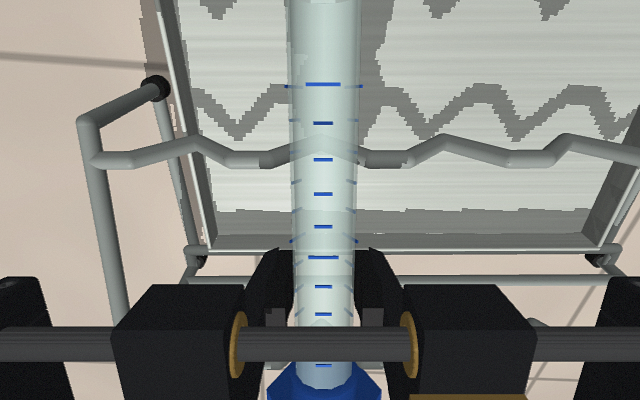

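```bash
python3 -m inch '[{"travel":[0.004,0.001,0],"rot":[0,0.2,0.2]},{"travel":[0,0,0],"rot":[0,0,0]}]'; python3 -m inch '[{"travel":[0.003,0.0005,0],"rot":[0,0,0]},{"travel":[0,0,0],"rot":[0,0,0]}]'
```

```text
clock: 18.4
position: [421.7, -318.5, 83.9]
tool_rot: [-1.567, 1.367, -1.499]
contact_force: [-1.2, 0.9, 1.1]
gripper_width: 0.307
clock: 18.65
position: [421.3, -318.7, 83.0]
tool_rot: [-1.569, 1.365, -1.5]
contact_force: [-1.1, 0.6, -0.2]
gripper_width: 0.308
```

```bash
python3 -m inch '[{"travel":[0.002,0,0],"rot":[0,0,0]},{"travel":[0,0,0],"rot":[0,0,0]}]';python3 -m inch '[{"travel":[0,0,0],"rot":[0,0,0]},{"travel":[0,0,0],"rot":[0,0,0]},{"travel":[-0.01,-0.002,0],"rot":[0,0,0]},{"travel":[-0.02,-0.004,0],"rot":[0,0,0]},{"travel":[-0.04,-0.008,0],"rot":[0,0,0]},{"travel":[-0.05,-0.01,0],"rot":[0,0,0]},{"travel":[-0.03,-0.005,0],"rot":[0,0,0]},{"travel":[0,0,0],"rot":[0,0,0]}]' 0.036; python3 - <<'E'
from h import *
wsnap('wa6')
E
```

```text
clock: 18.9
position: [421.4, -318.7, 83.0]
tool_rot: [-1.564, 1.364, -1.496]
contact_force: [-3.9, 0.9, 1.4]
gripper_width: 0.314
clock: 19.9
position: [421.6, -316.5, 242.4]
tool_rot: [-1.555, 1.363, -1.486]
contact_force: [-0.4, -0.0, 0.3]
gripper_width: 0.409
```

View pics/wa6.png

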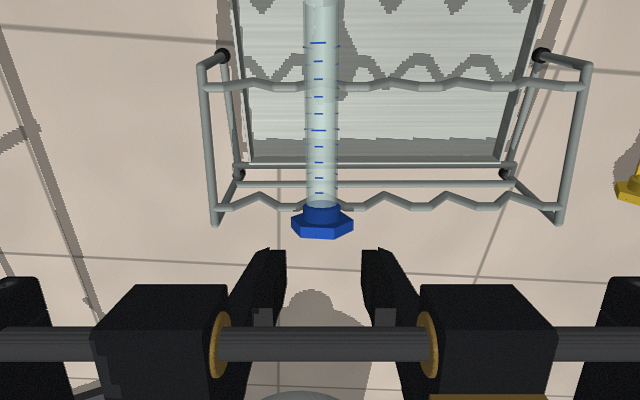

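Cylinder 1 is seated in the -60 notch, foot at (321,220) just behind the high rail. Next, the small one facing the same way; hover over it.

```bash
python3 - <<'E'
from cy import *
plan(np.array([560,208,200]),down(114.2),14)
E
```

```text
n=14 total mm [-64.5 511.  174.5] deg [-109.82  -11.27    7.98]
  [-0.0046  0.0365  0.0125] [-7.84 -0.81  0.57]
  [-0.004   0.0345  0.0174] [-7.84 -0.81  0.57]
  [-0.0034  0.0318  0.022 ] [-7.84 -0.81  0.57]
  [-0.0028  0.0286  0.0262] [-7.84 -0.81  0.57]
  [-0.0021  0.0247  0.0299] [-7.84 -0.81  0.57]
  [-0.0015  0.0205  0.033 ] [-7.84 -0.81  0.57]
  [-0.0008  0.0158  0.0355] [-7.84 -0.81  0.57]
  [-0.0002  0.0108  0.0373] [-7.84 -0.81  0.57]
  [0.0005 0.0056 0.0384] [-7.84 -0.81  0.57]
  [0.001  0.0003 0.0388] [-7.84 -0.81  0.57]
  [ 0.0015 -0.005   0.0385] [-7.84 -0.81  0.57]
  [ 0.002  -0.0103  0.0374] [-7.84 -0.81  0.57]
  [ 0.0024 -0.0153  0.0356] [-7.84 -0.81  0.57]
  [ 0.0027 -0.02    0.0332] [-7.84 -0.81  0.57]
```

```bash
python3 -m inch '[{"travel":[-0.004,0.036,0.013],"rot":[-7.8,-0.8,0.6]},{"travel":[-0.004,0.034,0.017],"rot":[-7.8,-0.8,0.6]},{"travel":[-0.003,0.032,0.022],"rot":[-7.8,-0.8,0.6]},{"travel":[-0.002,0.028,0.026],"rot":[-7.8,-0.8,0.6]},{"travel":[-0.002,0.025,0.03],"rot":[-7.8,-0.8,0.6]},{"travel":[-0.001,0.02,0.033],"rot":[-7.8,-0.8,0.6]},{"travel":[0,0.016,0.035],"rot":[-7.8,-0.8,0.6]},{"travel":[0,0.011,0.037],"rot":[-7.8,-0.8,0.6]},{"travel":[0.001,0.006,0.038],"rot":[-7.8,-0.8,0.6]},{"travel":[0.001,0,0.039],"rot":[-7.8,-0.8,0.6]},{"travel":[0.001,-0.005,0.038],"rot":[-7.8,-0.8,0.6]},{"travel":[0.002,-0.01,0.037],"rot":[-7.8,-0.8,0.6]}]' 0.045; python3 - <<'E'
from cy import *
plan(np.array([560,208,170]),down(114.2),3)
E
```

```text
clock: 21.45
position: [527.1, 146.0, 185.4]
tool_rot: [1.597, 1.557, -2.929]
contact_force: [0.6, 0.1, -0.0]
gripper_width: 0.509
n=3 total mm [ 14.8 -44.   54.8] deg [-13.49   0.07  -0.78]
  [ 0.0049 -0.0147  0.0183] [-4.5   0.02 -0.26]
  [ 0.005  -0.016   0.0171] [-4.5   0.02 -0.26]
  [ 0.0051 -0.0173  0.0158] [-4.5   0.02 -0.26]
```

```bash
python3 -m inch '[{"travel":[0.005,-0.015,0.018],"rot":[-4.5,0,-0.3]},{"travel":[0.005,-0.016,0.017],"rot":[-4.5,0,-0.3]},{"travel":[0.005,-0.017,0.016],"rot":[-4.5,0,-0.3]},{"travel":[0,0,0],"rot":[0,0,0]},{"travel":[0,0,0],"rot":[0,0,0]}]'; python3 - <<'E'
from cy import *
wsnap('wb1'); print(pose()[0])
E
```

```text
clock: 22.08
position: [557.4, 211.1, 160.8]
tool_rot: [1.138, 1.558, 3.141]
contact_force: [-0.3, -0.4, 0.5]
gripper_width: 0.511
[557.3559 211.0643 160.8389]
```

View pics/wb1.png

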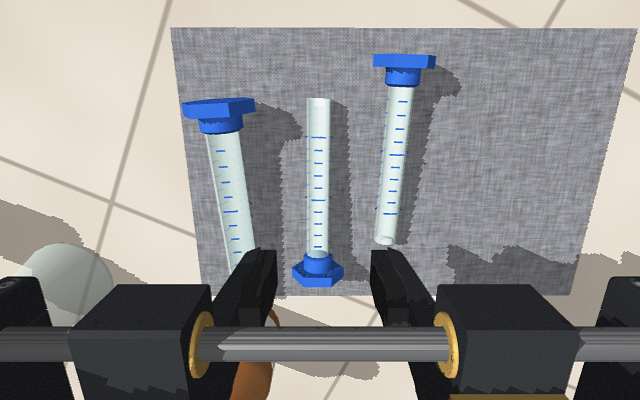

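```bash
python3 - <<'E'
from cy import *
r=cyl('wb1',(318,98.5),(318,248),'S'); print(*r)
plan(np.array([*r[2],3]),down(r[4]-90),4)
E
```

```text
[490.8    175.9499  13.96  ] [-0.9097 -0.4153] [569.0325 211.6664] [636.3489 242.3993] -155.46124322847652 19.894
n=4 total mm [157.7 -12.7  -5.2] deg [ 0.21  0.31 -0.67]
  [ 0.0394 -0.0032 -0.0013] [ 0.05  0.08 -0.17]
  [ 0.0394 -0.0031 -0.0012] [ 0.05  0.08 -0.17]
  [ 0.0394 -0.0029 -0.0012] [ 0.05  0.08 -0.17]
  [ 0.0395 -0.0028 -0.0011] [ 0.05  0.08 -0.17]
```

```bash
python3 -m inch '[{"travel":[0.039,-0.003,-0.001],"rot":[0,0.1,-0.2]},{"travel":[0.039,-0.003,-0.001],"rot":[0,0.1,-0.2]},{"travel":[0.039,-0.003,-0.001],"rot":[0,0.1,-0.2]},{"travel":[0.028,-0.003,-0.001],"rot":[0,0.1,-0.2]},{"travel":[0,0,0],"rot":[0,0,0]}]'; python3 - <<'E'
from cy import *
plan(np.array([569,211.7,6]),down(114.5),1)
E
```

```text
clock: 22.75
position: [569.3, 208.6, 13.7]
tool_rot: [-2.084, 1.565, -0.09]
contact_force: [-0.7, -0.1, 0.6]
gripper_width: 0.507
n=1 total mm [ 7.7 -0.9  3. ] deg [-0.25 -0.17  0.3 ]
  [ 0.0077 -0.0009  0.003 ] [-0.25 -0.17  0.3 ]
```

```bash
python3 -m inch '[{"travel":[0.009,-0.001,0.003],"rot":[-0.2,-0.2,0.3]},{"travel":[0.001,0,0],"rot":[0,0,0]}]'; python3 -m inch '[{"travel":[0.0015,0,0],"rot":[0,0,0]},{"travel":[0.001,0,0],"rot":[0,0,0]},{"travel":[0.001,0,0],"rot":[0,0,0]},{"travel":[0.001,0,0],"rot":[0,0,0]}]' 0.01; python3 rk.py
```

```text
clock: 23.0
position: [569.8, 211.5, 5.5]
tool_rot: [-1.569, 1.568, 0.428]
contact_force: [-0.1, -0.4, -0.3]
gripper_width: 0.51
clock: 23.5
position: [570.6, 211.7, 3.6]
tool_rot: [-1.766, 1.565, 0.23]
contact_force: [-4.8, -1.4, 11.8]
gripper_width: 0.227
tcp in rack [-515.4859  125.3475] [570.629  211.7065   3.6391] tool z angle minus rack y 110.48781747917783 F [-4.7722 -1.3637 11.8214] 23.5
```

```bash
python3 -m inch '[{"travel":[-0.01,0,0],"rot":[0,0,0]},{"travel":[-0.04,0,0],"rot":[0,0,0]},{"travel":[-0.06,0,0],"rot":[0,0,0]},{"travel":[-0.06,0,0],"rot":[0,0,0]},{"travel":[-0.05,0,0],"rot":[0,0,0]},{"travel":[0,0,0],"rot":[0,0,0]}]'; python3 - <<'E'
from cy import *
P,R=rackTarget('S',72.5,16.3,-120,0); print('seat',P)
P,R=rackTarget('S',72.5,16.3,-120,120)
plan(P,R,14)
wsnap('wb2')
E
```

```text
clock: 24.25
position: [568.9, 211.3, 232.9]
tool_rot: [-1.766, 1.564, 0.231]
contact_force: [-0.3, 0.5, -0.7]
gripper_width: 0.227
seat [ 361.3526 -322.515    73.0097]
n=14 total mm [  37.6  409.9 -400.3] deg [110.04  11.07  -7.13]
  [ 0.0027  0.0293 -0.0286] [ 7.86  0.79 -0.51]
  [ 0.0029  0.0251 -0.0323] [ 7.86  0.79 -0.51]
  [ 0.0031  0.0205 -0.0354] [ 7.86  0.79 -0.51]
  [ 0.0035  0.0155 -0.0378] [ 7.86  0.79 -0.51]
  [ 0.0039  0.0102 -0.0395] [ 7.86  0.79 -0.51]
  [ 0.0044  0.0048 -0.0405] [ 7.86  0.79 -0.51]
  [ 0.0049 -0.0008 -0.0407] [ 7.86  0.79 -0.51]
  [ 0.0055 -0.0063 -0.0402] [ 7.86  0.79 -0.51]
  [ 0.0061 -0.0117 -0.0388] [ 7.86  0.79 -0.51]
  [ 0.0068 -0.0168 -0.0368] [ 7.86  0.79 -0.51]
  [ 0.0075 -0.0216 -0.0341] [ 7.86  0.79 -0.51]
  [ 0.0081 -0.026  -0.0307] [ 7.86  0.79 -0.51]
  [ 0.0088 -0.0299 -0.0267] [ 7.86  0.79 -0.51]
  [ 0.0094 -0.0331 -0.0223] [ 7.86  0.79 -0.51]
```

View pics/wb2.png

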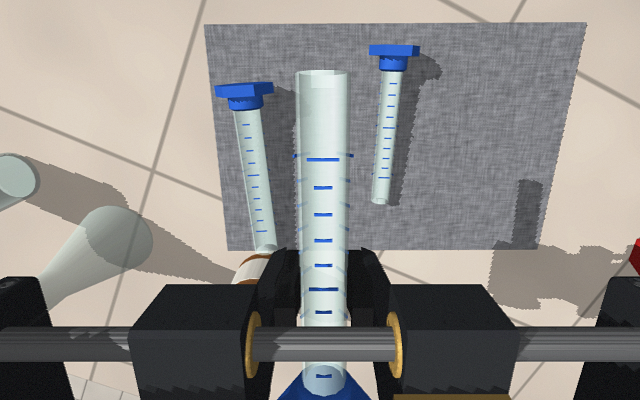

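```bash
python3 -m inch '[{"travel":[0.002,0.029,-0.029],"rot":[7.9,0.8,-0.5]},{"travel":[0.002,0.025,-0.032],"rot":[7.9,0.8,-0.5]},{"travel":[0.003,0.02,-0.035],"rot":[7.9,0.8,-0.5]},{"travel":[0.003,0.015,-0.038],"rot":[7.9,0.8,-0.5]},{"travel":[0.003,0.01,-0.04],"rot":[7.9,0.8,-0.5]},{"travel":[0.003,0.005,-0.041],"rot":[7.9,0.8,-0.5]},{"travel":[0.004,0,-0.041],"rot":[7.9,0.8,-0.5]},{"travel":[0.004,-0.006,-0.04],"rot":[7.9,0.8,-0.5]},{"travel":[0.005,-0.012,-0.039],"rot":[7.9,0.8,-0.5]},{"travel":[0.005,-0.017,-0.037],"rot":[7.9,0.8,-0.5]},{"travel":[0,0,0],"rot":[0,0,0]}]'; python3 - <<'E'
from cy import *
P,R=rackTarget('S',72.5,16.3,-120,120)
plan(P,R,4)
E
```

```text
clock: 25.68
position: [398.2, -175.7, 197.5]
tool_rot: [-2.043, 1.43, -1.471]
contact_force: [-0.3, 0.4, 0.4]
gripper_width: 0.224
n=4 total mm [  24.5 -101.7 -109.5] deg [28.82  1.02 -2.96]
  [ 0.0061 -0.0254 -0.0274] [ 7.2   0.26 -0.74]
  [ 0.0066 -0.0286 -0.0239] [ 7.2   0.26 -0.74]
  [ 0.0071 -0.0313 -0.0201] [ 7.2   0.26 -0.74]
  [ 0.0076 -0.0334 -0.016 ] [ 7.2   0.26 -0.74]
```

```bash
python3 -m inch '[{"travel":[0.005,-0.025,-0.027],"rot":[7.2,0.3,-0.7]},{"travel":[0.006,-0.029,-0.024],"rot":[7.2,0.3,-0.7]},{"travel":[0.007,-0.031,-0.02],"rot":[7.2,0.3,-0.7]},{"travel":[0.007,-0.033,-0.016],"rot":[7.2,0.3,-0.7]},{"travel":[0,0,0],"rot":[0,0,0]},{"travel":[0,0,0],"rot":[0,0,0]}]'; python3 - <<'E'
from cy import *
P,R=rackTarget('S',72.5,16.3,-120,30)
plan(P,R,3)
wsnap('wb3')
E
```

```text
clock: 26.42
position: [360.7, -318.7, 188.9]
tool_rot: [-1.617, 1.389, -1.55]
contact_force: [-0.7, -0.0, -0.4]
gripper_width: 0.226
n=3 total mm [85.2 11.8  1.1] deg [-0.04 -0.49 -0.74]
  [0.0284 0.0039 0.0004] [-0.01 -0.16 -0.25]
  [0.0284 0.004  0.0003] [-0.01 -0.16 -0.25]
  [0.0284 0.0042 0.0002] [-0.01 -0.16 -0.25]
```

View pics/wb3.png

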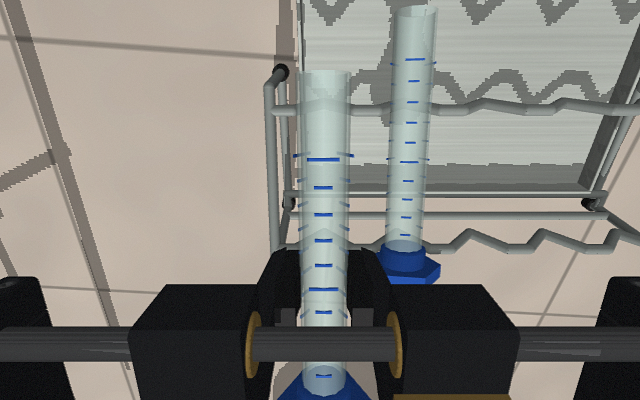

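```bash
python3 -m inch '[{"travel":[0.028,0.004,0],"rot":[0,-0.2,-0.2]},{"travel":[0.028,0.004,0],"rot":[0,-0.2,-0.2]},{"travel":[0.025,0.004,0],"rot":[0,-0.2,-0.2]},{"travel":[0,0,0],"rot":[0,0,0]},{"travel":[0,0,0],"rot":[0,0,0]}]'; python3 - <<'E'
from cy import *
P,R=rackTarget('S',72.5,16.3,-120,0)
plan(P,R,2)
wsnap('wb4')
E
```

```text
clock: 27.1
position: [363.2, -317.4, 106.4]
tool_rot: [-1.555, 1.378, -1.475]
contact_force: [0.4, -0.2, 0.1]
gripper_width: 0.226
n=2 total mm [33.7  1.5 -2.3] deg [ 0.62  0.3  -0.09]
  [ 0.0169  0.0008 -0.0012] [ 0.31  0.15 -0.05]
  [ 0.0169  0.0008 -0.0011] [ 0.31  0.15 -0.05]
```

View pics/wb4.png

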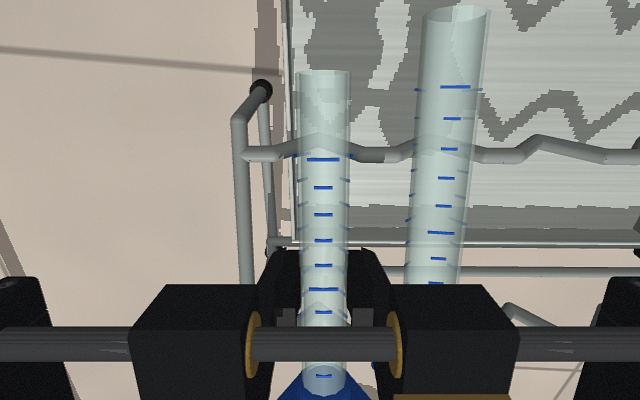

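Notch apex is at about (318,135) and the tube at column 324, which matches the planned -2.3 mm correction. The left finger clears the end frame. Lowering.

```bash
python3 -m inch '[{"travel":[0.01,0,-0.002],"rot":[0.6,0.3,0]},{"travel":[0.01,0.001,0],"rot":[0,0,0]},{"travel":[0.007,0.001,0],"rot":[0,0,0]},{"travel":[0,0,0],"rot":[0,0,0]}]'; python3 - <<'E'
from cy import *
P,R=rackTarget('S',72.5,16.3,-120,0)
plan(P,R,1)
E
```

```text
clock: 27.65
position: [361.7, -321.3, 79.0]
tool_rot: [-1.566, 1.376, -1.498]
contact_force: [0.5, -0.4, -0.6]
gripper_width: 0.223
n=1 total mm [ 6.1 -0.  -0.5] deg [-0.02  0.05  0.02]
  [ 0.0061 -0.     -0.0005] [-0.02  0.05  0.02]
```

```bash
python3 -m inch '[{"travel":[0.004,0,0],"rot":[0,0,0]},{"travel":[0,0,0],"rot":[0,0,0]}]'; python3 -m inch '[{"travel":[0.003,0,0],"rot":[0,0,0]},{"travel":[0,0,0],"rot":[0,0,0]}]';  python3 -m inch '[{"travel":[0.002,0,0],"rot":[0,0,0]},{"travel":[0,0,0],"rot":[0,0,0]}]'
```

```text
clock: 27.9
position: [361.7, -322.3, 74.9]
tool_rot: [-1.566, 1.376, -1.498]
contact_force: [-0.8, 0.2, -0.6]
gripper_width: 0.23
clock: 28.15
position: [361.4, -322.7, 73.7]
tool_rot: [-1.568, 1.374, -1.5]
contact_force: [-2.0, 1.2, -0.1]
gripper_width: 0.225
clock: 28.4
position: [361.3, -322.8, 73.5]
tool_rot: [-1.565, 1.373, -1.497]
contact_force: [-2.9, 0.8, 1.4]
gripper_width: 0.227
```

Contact at z = 73.5. Release narrowly and rise.

```bash
python3 -m inch '[{"travel":[0,0,0],"rot":[0,0,0]},{"travel":[0,0,0],"rot":[0,0,0]},{"travel":[-0.01,-0.002,0],"rot":[0,0,0]},{"travel":[-0.02,-0.004,0],"rot":[0,0,0]},{"travel":[-0.04,-0.008,0],"rot":[0,0,0]},{"travel":[-0.05,-0.01,0],"rot":[0,0,0]},{"travel":[-0.04,-0.005,0],"rot":[0,0,0]},{"travel":[0,0,0],"rot":[0,0,0]}]' 0.027; python3 - <<'E'
from h import *
wsnap('wb6')
E
```

```text
clock: 29.4
position: [361.4, -319.9, 244.0]
tool_rot: [-1.552, 1.371, -1.483]
contact_force: [0.1, -0.1, -0.4]
gripper_width: 0.31
```

View pics/wb6.png

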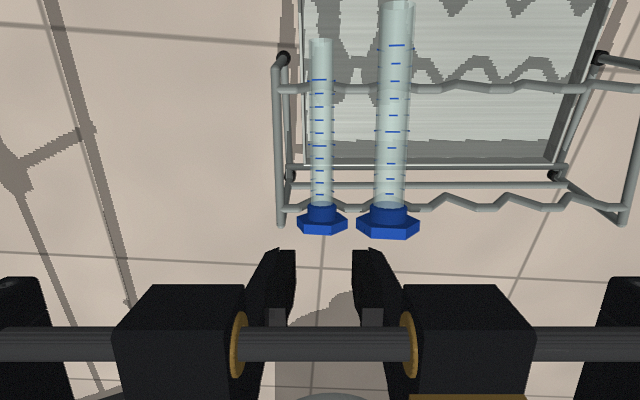

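Both are seated. Next is the small cylinder facing the other way: tool z to about -66.6°.

```bash
python3 - <<'E'
from cy import *
plan(np.array([495,250,170]),down(-66.6),14)
E
```

```text
n=14 total mm [-38.3 562.2 172.9] deg [70.31  7.05  9.76]
  [-0.0027  0.0402  0.0123] [5.02 0.5  0.7 ]
  [-0.0023  0.0411  0.0088] [5.02 0.5  0.7 ]
  [-0.0019  0.0418  0.0051] [5.02 0.5  0.7 ]
  [-0.0014  0.0421  0.0014] [5.02 0.5  0.7 ]
  [-0.0009  0.042  -0.0023] [5.02 0.5  0.7 ]
  [-0.0003  0.0417 -0.006 ] [5.02 0.5  0.7 ]
  [ 0.0002  0.041  -0.0096] [5.02 0.5  0.7 ]
  [ 0.0008  0.04   -0.0131] [5.02 0.5  0.7 ]
  [ 0.0014  0.0387 -0.0166] [5.02 0.5  0.7 ]
  [ 0.002   0.0371 -0.0199] [5.02 0.5  0.7 ]
  [ 0.0027  0.0352 -0.023 ] [5.02 0.5  0.7 ]
  [ 0.0033  0.033  -0.026 ] [5.02 0.5  0.7 ]
  [ 0.0039  0.0305 -0.0287] [5.02 0.5  0.7 ]
  [ 0.0046  0.0278 -0.0313] [5.02 0.5  0.7 ]
```

```bash
python3 -m inch '[{"travel":[-0.003,0.04,0.012],"rot":[5,0.5,0.7]},{"travel":[-0.002,0.041,0.009],"rot":[5,0.5,0.7]},{"travel":[-0.002,0.042,0.005],"rot":[5,0.5,0.7]},{"travel":[-0.001,0.042,0.001],"rot":[5,0.5,0.7]},{"travel":[-0.001,0.042,-0.002],"rot":[5,0.5,0.7]},{"travel":[0,0.042,-0.006],"rot":[5,0.5,0.7]},{"travel":[0,0.041,-0.01],"rot":[5,0.5,0.7]},{"travel":[0.001,0.04,-0.013],"rot":[5,0.5,0.7]},{"travel":[0.001,0.039,-0.017],"rot":[5,0.5,0.7]},{"travel":[0.002,0.037,-0.02],"rot":[5,0.5,0.7]},{"travel":[0.003,0.035,-0.023],"rot":[5,0.5,0.7]},{"travel":[0.003,0.033,-0.026],"rot":[5,0.5,0.7]}]' 0.045; python3 - <<'E'
from cy import *
plan(np.array([495,250,160]),down(-66.6),3)
E
```

```text
clock: 30.95
position: [478.1, 183.2, 165.6]
tool_rot: [-1.817, 1.529, -2.84]
contact_force: [-0.4, -0.5, -0.1]
gripper_width: 0.511
n=3 total mm [  4.1  49.4 -48.1] deg [ 8.01 -0.42  2.34]
  [ 0.0014  0.0165 -0.016 ] [ 2.67 -0.14  0.78]
  [ 0.0015  0.0157 -0.0168] [ 2.67 -0.14  0.78]
  [ 0.0017  0.0149 -0.0175] [ 2.67 -0.14  0.78]
```

```bash
python3 -m inch '[{"travel":[0.001,0.017,-0.016],"rot":[2.7,-0.1,0.8]},{"travel":[0.001,0.016,-0.017],"rot":[2.7,-0.1,0.8]},{"travel":[0.002,0.015,-0.018],"rot":[2.7,-0.1,0.8]},{"travel":[0,0,0],"rot":[0,0,0]},{"travel":[0,0,0],"rot":[0,0,0]}]'; python3 - <<'E'
from cy import *
wsnap('wc1'); print(pose()[0])
E
```

```text
clock: 31.58
position: [492.8, 254.1, 152.5]
tool_rot: [-1.939, 1.557, -3.104]
contact_force: [0.2, -0.0, -0.1]
gripper_width: 0.507
[492.8521 253.9924 152.5647]
```

View pics/wc1.png

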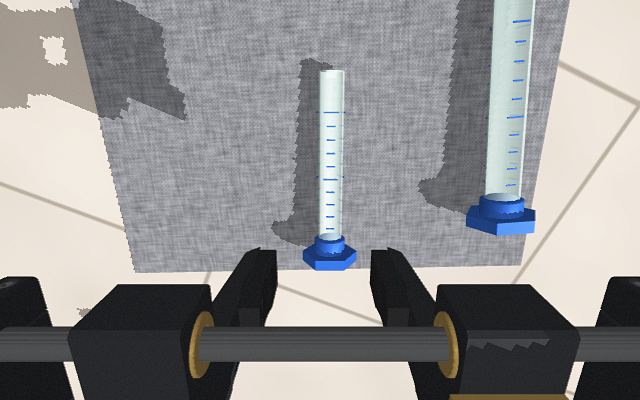

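```bash
python3 - <<'E'
from cy import *
r=cyl('wc1',(331.5,71),(330.5,230),'S'); print(*r)
plan(np.array([*r[2],14]),down(r[4]-90),4)
E
```

```text
[580.1984 284.8475  13.96  ] [0.9188 0.3948] [501.1838 250.8962] [433.1945 221.6822] 23.252438270093204 19.894
n=4 total mm [138.4   8.2   6.8] deg [-0.05 -0.28  0.71]
  [0.0346 0.002  0.0017] [-0.01 -0.07  0.18]
  [0.0346 0.0019 0.0017] [-0.01 -0.07  0.18]
  [0.0346 0.0018 0.0016] [-0.01 -0.07  0.18]
  [0.0346 0.0017 0.0016] [-0.01 -0.07  0.18]
```

```bash
python3 -m inch '[{"travel":[0.035,0.002,0.002],"rot":[0,-0.1,0.2]},{"travel":[0.035,0.002,0.002],"rot":[0,-0.1,0.2]},{"travel":[0.035,0.002,0.002],"rot":[0,-0.1,0.2]},{"travel":[0.034,0.002,0.001],"rot":[0,0,0.2]},{"travel":[0,0,0],"rot":[0,0,0]}]'; python3 - <<'E'
from cy import *
plan(np.array([501.2,250.9,6]),down(-66.7),1)
E
```

```text
clock: 32.25
position: [502.8, 246.6, 10.8]
tool_rot: [1.221, 1.568, 0.053]
contact_force: [-0.1, -0.1, -0.2]
gripper_width: 0.513
n=1 total mm [ 4.8  0.2 -4.6] deg [-0.2   0.06 -0.17]
  [ 0.0048  0.0002 -0.0046] [-0.2   0.06 -0.17]
```

```bash
python3 -m inch '[{"travel":[0.006,0,-0.0045],"rot":[-0.2,0,-0.2]},{"travel":[0.001,0,0],"rot":[0,0,0]}]'; python3 -m inch '[{"travel":[0.001,0,0],"rot":[0,0,0]},{"travel":[0.001,0,0],"rot":[0,0,0]},{"travel":[0.001,0,0],"rot":[0,0,0]},{"travel":[0.0005,0,0],"rot":[0,0,0]}]' 0.01; python3 rk.py
```

```text
clock: 32.5
position: [502.0, 250.7, 5.8]
tool_rot: [0.948, 1.568, -0.216]
contact_force: [-0.3, 0.2, -0.2]
gripper_width: 0.515
clock: 33.0
position: [502.8, 251.2, 4.7]
tool_rot: [1.247, 1.564, 0.083]
contact_force: [-3.3, -1.1, 5.9]
gripper_width: 0.226
tcp in rack [-559.5334   60.3653] [502.7845 251.2034   4.6766] tool z angle minus rack y -70.61558015109085 F [-3.3299 -1.1472  5.8745] 33.0
```

```bash
python3 -m inch '[{"travel":[-0.01,0,0],"rot":[0,0,0]},{"travel":[-0.04,0,0],"rot":[0,0,0]},{"travel":[-0.06,0,0],"rot":[0,0,0]},{"travel":[-0.06,0,0],"rot":[0,0,0]},{"travel":[-0.05,0,0],"rot":[0,0,0]},{"travel":[0,0,0],"rot":[0,0,0]}]'; python3 - <<'E'
from cy import *
P,R=rackTarget('S',75.6,15.2,0,0); print('seat',P)
P,R=rackTarget('S',75.6,15.2,0,125)
plan(P,R,13)
wsnap('wc2')
E
```

```text
clock: 33.75
position: [501.0, 250.8, 234.3]
tool_rot: [1.248, 1.563, 0.084]
contact_force: [-0.4, -0.1, -0.2]
gripper_width: 0.23
seat [ 480.8519 -311.1041   73.2809]
n=13 total mm [  35.6 -241.1  508. ] deg [-70.42  -6.51  -9.97]
  [ 0.0027 -0.0185  0.0391] [-5.42 -0.5  -0.77]
  [ 0.0033 -0.0221  0.0371] [-5.42 -0.5  -0.77]
  [ 0.004  -0.0255  0.0348] [-5.42 -0.5  -0.77]
  [ 0.0046 -0.0286  0.0323] [-5.42 -0.5  -0.77]
  [ 0.0053 -0.0314  0.0294] [-5.42 -0.5  -0.77]
  [ 0.006  -0.034   0.0262] [-5.42 -0.5  -0.77]
  [ 0.0067 -0.0362  0.0228] [-5.42 -0.5  -0.77]
  [ 0.0074 -0.0381  0.0193] [-5.42 -0.5  -0.77]
  [ 0.008  -0.0397  0.0155] [-5.42 -0.5  -0.77]
  [ 0.0087 -0.0408  0.0116] [-5.42 -0.5  -0.77]
  [ 0.0093 -0.0416  0.0077] [-5.42 -0.5  -0.77]
  [ 0.0099 -0.042   0.0036] [-5.42 -0.5  -0.77]
  [ 0.0105 -0.042  -0.0004] [-5.42 -0.5  -0.77]
```

View pics/wc2.png

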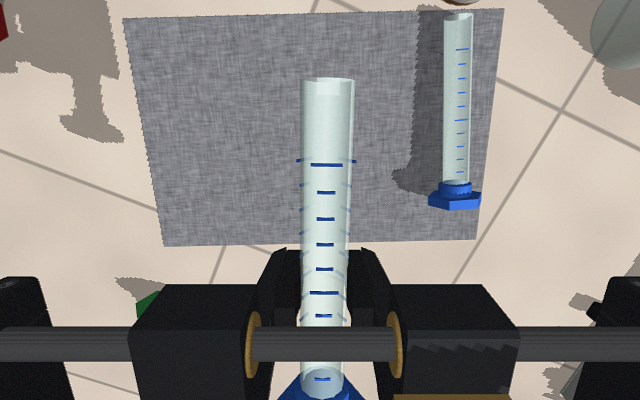

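```bash
python3 -m inch '[{"travel":[0.002,-0.018,0.039],"rot":[-5.4,-0.5,-0.8]},{"travel":[0.003,-0.022,0.037],"rot":[-5.4,-0.5,-0.8]},{"travel":[0.003,-0.025,0.035],"rot":[-5.4,-0.5,-0.8]},{"travel":[0.004,-0.029,0.032],"rot":[-5.4,-0.5,-0.8]},{"travel":[0.004,-0.031,0.029],"rot":[-5.4,-0.5,-0.8]},{"travel":[0.005,-0.034,0.026],"rot":[-5.4,-0.5,-0.8]},{"travel":[0.005,-0.036,0.023],"rot":[-5.4,-0.5,-0.8]},{"travel":[0.006,-0.038,0.019],"rot":[-5.4,-0.5,-0.8]},{"travel":[0.006,-0.04,0.015],"rot":[-5.4,-0.5,-0.8]},{"travel":[0.006,-0.041,0.012],"rot":[-5.4,-0.5,-0.8]},{"travel":[0,0,0],"rot":[0,0,0]}]'; python3 - <<'E'
from cy import *
P,R=rackTarget('S',75.6,15.2,0,120)
plan(P,R,4)
E
```

```text
clock: 35.17
position: [482.0, -191.4, 201.7]
tool_rot: [-1.688, 1.409, -1.872]
contact_force: [-0.0, 0.7, -1.0]
gripper_width: 0.224
n=4 total mm [  26.7 -115.1   21. ] deg [-14.11  -3.63  -2.07]
  [ 0.0067 -0.0288  0.0053] [-3.53 -0.91 -0.52]
  [ 0.007  -0.029   0.0034] [-3.53 -0.91 -0.52]
  [ 0.0073 -0.0291  0.0015] [-3.53 -0.91 -0.52]
  [ 0.0076 -0.029  -0.0004] [-3.53 -0.91 -0.52]
```

```bash
python3 -m inch '[{"travel":[0.006,-0.029,0.005],"rot":[-3.5,-0.9,-0.5]},{"travel":[0.006,-0.029,0.003],"rot":[-3.5,-0.9,-0.5]},{"travel":[0.007,-0.029,0.001],"rot":[-3.5,-0.9,-0.5]},{"travel":[0.007,-0.029,0],"rot":[-3.5,-0.9,-0.5]},{"travel":[0,0,0],"rot":[0,0,0]},{"travel":[0,0,0],"rot":[0,0,0]}]'; python3 - <<'E'
from cy import *
P,R=rackTarget('S',75.6,15.2,0,32)
plan(P,R,3)
wsnap('wc3')
E
```

```text
clock: 35.92
position: [478.8, -306.0, 188.7]
tool_rot: [-1.617, 1.389, -1.545]
contact_force: [-0.5, -0.0, -0.5]
gripper_width: 0.232
n=3 total mm [83.   9.9  2.4] deg [ 0.26 -0.44 -0.74]
  [0.0277 0.0033 0.0008] [ 0.09 -0.15 -0.25]
  [0.0277 0.0034 0.0007] [ 0.09 -0.15 -0.25]
  [0.0276 0.0035 0.0006] [ 0.09 -0.15 -0.25]
```

View pics/wc3.png

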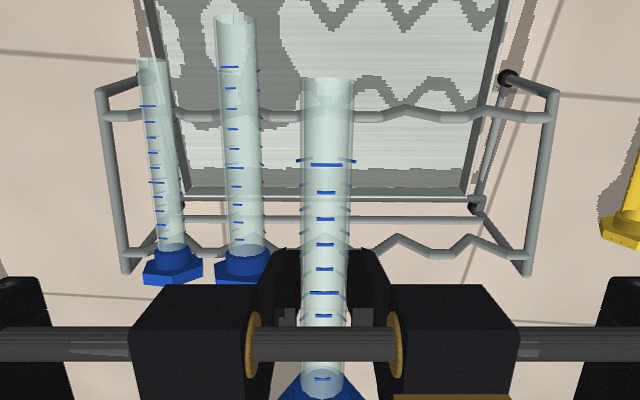

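```bash
python3 -m inch '[{"travel":[0.028,0.003,0.001],"rot":[0,-0.2,-0.2]},{"travel":[0.028,0.003,0.001],"rot":[0,-0.2,-0.2]},{"travel":[0.025,0.003,0],"rot":[0,-0.2,-0.2]},{"travel":[0,0,0],"rot":[0,0,0]},{"travel":[0,0,0],"rot":[0,0,0]}]'; python3 - <<'E'
from cy import *
P,R=rackTarget('S',75.6,15.2,0,0)
plan(P,R,2)
wsnap('wc4')
E
```

```text
clock: 36.6
position: [482.7, -306.8, 107.2]
tool_rot: [-1.549, 1.378, -1.473]
contact_force: [0.1, -0.2, -0.7]
gripper_width: 0.229
n=2 total mm [34.1  2.4 -2.3] deg [ 0.37  0.32 -0.11]
  [ 0.017   0.0012 -0.0012] [ 0.18  0.16 -0.06]
  [ 0.0171  0.0012 -0.0011] [ 0.18  0.16 -0.06]
```

View pics/wc4.png

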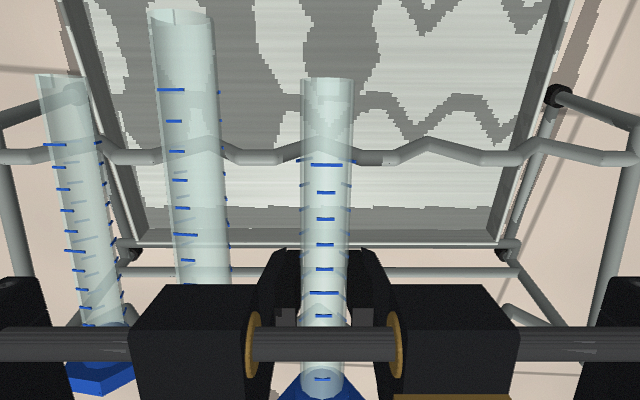

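```bash
python3 -m inch '[{"travel":[0.01,0.001,-0.002],"rot":[0.4,0.3,0]},{"travel":[0.01,0.001,0],"rot":[0,0,0]},{"travel":[0.008,0.001,0],"rot":[0,0,0]},{"travel":[0,0,0],"rot":[0,0,0]}]'; python3 - <<'E'
from cy import *
P,R=rackTarget('S',75.6,15.2,0,0)
plan(P,R,1)
E
python3 -m inch '[{"travel":[0.003,0,0],"rot":[0,0,0]},{"travel":[0,0,0],"rot":[0,0,0]}]'; python3 -m inch '[{"travel":[0.003,0,0],"rot":[0,0,0]},{"travel":[0,0,0],"rot":[0,0,0]}]'
```

```text
clock: 37.15
position: [481.1, -309.7, 78.5]
tool_rot: [-1.563, 1.377, -1.496]
contact_force: [-0.2, -0.6, -1.0]
gripper_width: 0.227
n=1 total mm [ 5.4 -0.3 -0.4] deg [-0.08  0.07 -0.03]
  [ 0.0054 -0.0003 -0.0004] [-0.08  0.07 -0.03]
clock: 37.4
position: [481.2, -310.4, 75.5]
tool_rot: [-1.563, 1.377, -1.496]
contact_force: [-1.5, 0.5, -0.8]
gripper_width: 0.229
clock: 37.65
position: [481.2, -310.8, 74.8]
tool_rot: [-1.558, 1.375, -1.491]
contact_force: [-1.4, 0.9, -0.3]
gripper_width: 0.232
```

```bash
python3 -m inch '[{"travel":[0.002,0,0],"rot":[0,0,0]},{"travel":[0,0,0],"rot":[0,0,0]}]'; python3 -m inch '[{"travel":[0,0,0],"rot":[0,0,0]},{"travel":[0,0,0],"rot":[0,0,0]},{"travel":[-0.01,-0.002,0],"rot":[0,0,0]},{"travel":[-0.02,-0.004,0],"rot":[0,0,0]},{"travel":[-0.04,-0.008,0],"rot":[0,0,0]},{"travel":[-0.05,-0.01,0],"rot":[0,0,0]},{"travel":[-0.04,-0.005,0],"rot":[0,0,0]},{"travel":[0,0,0],"rot":[0,0,0]}]' 0.029; python3 - <<'E'
from h import *
wsnap('wc6')
from cy import *
plan(np.array([575,130,165]),down(-61.4),13)
E
```

```text
clock: 37.9
position: [481.3, -310.8, 74.9]
tool_rot: [-1.553, 1.374, -1.486]
contact_force: [-1.8, 1.0, 1.0]
gripper_width: 0.225
clock: 38.9
position: [481.0, -308.6, 245.3]
tool_rot: [-1.539, 1.372, -1.472]
contact_force: [-0.6, 0.0, 0.3]
gripper_width: 0.33
n=13 total mm [ -6.8 437.9 123.6] deg [65.03  6.6   9.89]
  [-0.0005  0.0337  0.0095] [5.   0.51 0.76]
  [-0.0001  0.0344  0.0065] [5.   0.51 0.76]
  [0.0003 0.0348 0.0035] [5.   0.51 0.76]
  [0.0007 0.035  0.0005] [5.   0.51 0.76]
  [ 0.0012  0.0349 -0.0026] [5.   0.51 0.76]
  [ 0.0017  0.0345 -0.0056] [5.   0.51 0.76]
  [ 0.0022  0.0339 -0.0086] [5.   0.51 0.76]
  [ 0.0027  0.033  -0.0115] [5.   0.51 0.76]
  [ 0.0033  0.0318 -0.0143] [5.   0.51 0.76]
  [ 0.0038  0.0304 -0.017 ] [5.   0.51 0.76]
  [ 0.0044  0.0287 -0.0195] [5.   0.51 0.76]
  [ 0.0049  0.0269 -0.0219] [5.   0.51 0.76]
  [ 0.0055  0.0248 -0.0241] [5.   0.51 0.76]
```

View pics/wc6.png

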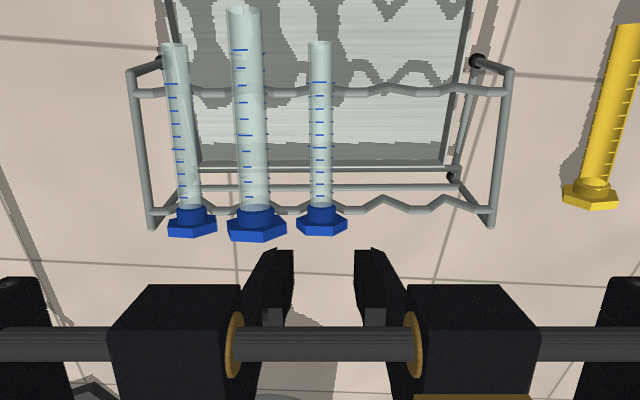

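Three are seated. For the last cylinder, I'll check the bystander clearances first while travelling high.

```bash
python3 -m inch '[{"travel":[0,0.034,0.009],"rot":[5,0.5,0.8]},{"travel":[0,0.034,0.006],"rot":[5,0.5,0.8]},{"travel":[0,0.035,0.003],"rot":[5,0.5,0.8]},{"travel":[0,0.035,0],"rot":[5,0.5,0.8]},{"travel":[0,0.035,-0.003],"rot":[5,0.5,0.8]},{"travel":[0.001,0.035,-0.006],"rot":[5,0.5,0.8]},{"travel":[0.001,0.034,-0.009],"rot":[5,0.5,0.8]},{"travel":[0.001,0.033,-0.011],"rot":[5,0.5,0.8]},{"travel":[0.002,0.032,-0.014],"rot":[5,0.5,0.8]},{"travel":[0.002,0.03,-0.017],"rot":[5,0.5,0.8]},{"travel":[0,0,0],"rot":[0,0,0]}]' 0.052; python3 - <<'E'
from cy import *
for n,p in [('flask',(349,128)),('beaker',(391,134)),('reagent',(288,132))]: print(n,px('top',*p,10))
plan(np.array([575,130,190]),down(-61.4),4)
E
```

```text
clock: 40.33
position: [551.6, 41.3, 177.6]
tool_rot: [-1.721, 1.526, -2.561]
contact_force: [0.1, -0.2, -0.3]
gripper_width: 0.592
flask [746.4958  20.1565  10.    ]
beaker [ 726.5073 -108.6173   10.    ]
reagent [735.5541 207.7591  10.    ]
n=4 total mm [-15.5  76.  -50.5] deg [13.28 -0.09  2.59]
  [-0.0039  0.019  -0.0126] [ 3.32 -0.02  0.65]
  [-0.0037  0.0183 -0.0137] [ 3.32 -0.02  0.65]
  [-0.0035  0.0175 -0.0147] [ 3.32 -0.02  0.65]
  [-0.0033  0.0167 -0.0157] [ 3.32 -0.02  0.65]
```

```bash
python3 -m inch '[{"travel":[-0.004,0.019,-0.013],"rot":[3.3,0,0.6]},{"travel":[-0.004,0.018,-0.014],"rot":[3.3,0,0.6]},{"travel":[-0.004,0.018,-0.015],"rot":[3.3,0,0.6]},{"travel":[-0.003,0.017,-0.016],"rot":[3.3,0,0.6]},{"travel":[0,0,0],"rot":[0,0,0]},{"travel":[0,0,0],"rot":[0,0,0]}]'; python3 - <<'E'
from cy import *
wsnap('wd1'); print(pose()[0])
E
```

```text
clock: 41.08
position: [573.6, 127.1, 186.3]
tool_rot: [-1.819, 1.558, -2.892]
contact_force: [0.3, -0.5, -0.8]
gripper_width: 0.59
[573.6468 127.1056 186.3386]
```

View pics/wd1.png

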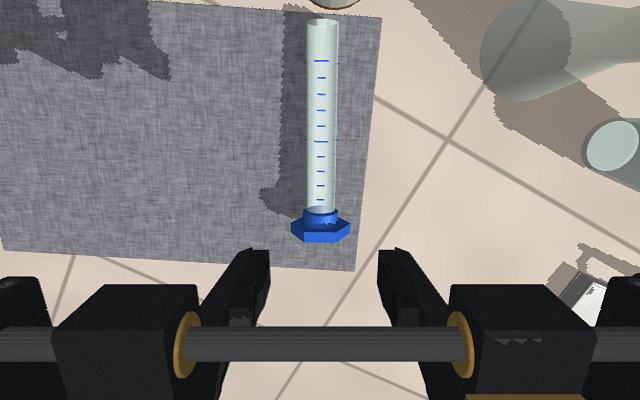

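```bash
python3 - <<'E'
from cy import *
r=cyl('wd1',(323,21),(320.5,205),'L'); print(*r)
plan(np.array([*r[2],16]),down(r[4]-90),4)
E
```

```text
[689.3376 190.4237  17.345 ] [0.8855 0.4646] [591.9282 139.3217] [525.5127 104.4795] 27.681955903442848 24.275
n=4 total mm [170.1  24.   -1.5] deg [ 0.81 -0.18  0.71]
  [ 0.0425  0.006  -0.0004] [ 0.2  -0.05  0.18]
  [ 0.0425  0.0059 -0.0004] [ 0.2  -0.05  0.18]
  [ 0.0426  0.0057 -0.0005] [ 0.2  -0.05  0.18]
  [ 0.0426  0.0056 -0.0005] [ 0.2  -0.05  0.18]
```

```bash
python3 - <<'E'
from cy import *
d=np.array([.8855,.4646])
for o in [(525.5,104.5),(520,100.6)]:
    o=np.array(o)
    print(wproj('wd1',[[*o,29],[*o,29-29],[*o,29+25],[*(o+d*10),53],[*(o+185*d),17.3],[*(o+185*d),31]]))
E
```

```text
[[320.1096 231.9093]
 [320.4588 220.4718]
 [319.7586 243.4087]
 [319.9032 232.8078]
 [322.9596  21.0155]
 [322.877   18.0453]]
[[320.9473 238.1785]
 [321.2306 226.3334]
 [320.6628 250.0756]
 [320.8133 239.6008]
 [323.9216  30.0099]
 [323.8858  27.4945]]
```

Foot's upper edge at v≈242 matches the new estimate's projection (243.4). Descending.

```bash
python3 -m inch '[{"travel":[0.042,0.006,0],"rot":[0.2,0,0.2]},{"travel":[0.042,0.006,0],"rot":[0.2,0,0.2]},{"travel":[0.042,0.006,-0.001],"rot":[0.2,0,0.2]},{"travel":[0.042,0.006,-0.001],"rot":[0.2,0,0.2]},{"travel":[0,0,0],"rot":[0,0,0]}]'; python3 - <<'E'
from cy import *
plan(np.array([591.9,139.3,7]),down(-62.3),1)
wsnap('wd2')
E
```

```text
clock: 41.75
position: [593.5, 134.9, 14.4]
tool_rot: [2.049, 1.568, 0.961]
contact_force: [-0.2, 0.3, 0.7]
gripper_width: 0.585
n=1 total mm [ 7.4  0.6 -4.7] deg [-0.03 -0.07 -0.14]
  [ 0.0074  0.0006 -0.0047] [-0.03 -0.07 -0.14]
```

View pics/wd2.png

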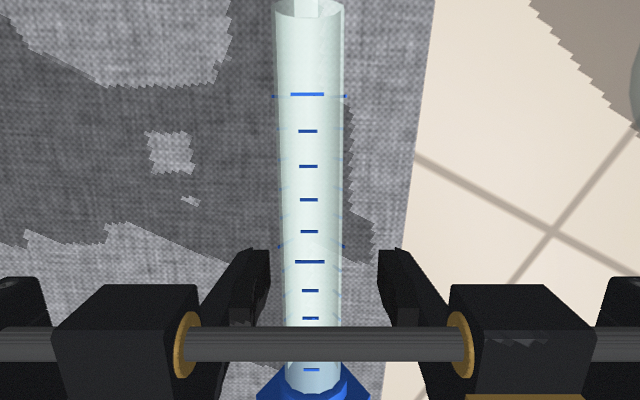

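```bash
python3 -m inch '[{"travel":[0.008,0,-0.0047],"rot":[0,0,0]},{"travel":[0.001,0,0],"rot":[0,0,0]}]'; python3 -m inch '[{"travel":[0.001,0,0],"rot":[0,0,0]},{"travel":[0.001,0,0],"rot":[0,0,0]},{"travel":[0.001,0,0],"rot":[0,0,0]},{"travel":[0.001,0,0],"rot":[0,0,0]}]' 0.015; python3 rk.py
```

```text
clock: 42.05
position: [593.7, 138.7, 10.4]
tool_rot: [1.31, 1.56, 0.222]
contact_force: [-0.4, 0.1, 0.6]
gripper_width: 0.589
clock: 42.55
position: [594.6, 138.9, 9.4]
tool_rot: [1.268, 1.556, 0.18]
contact_force: [-4.5, 0.4, 11.4]
gripper_width: 0.305
tcp in rack [-441.2282  144.2731] [594.5924 138.9182   9.3711] tool z angle minus rack y -66.26174495305443 F [-4.4882  0.4233 11.4013] 42.55
```

```bash
python3 -m inch '[{"travel":[-0.01,0,0],"rot":[0,0,0]},{"travel":[-0.04,0,0],"rot":[0,0,0]},{"travel":[-0.06,0,0],"rot":[0,0,0]},{"travel":[-0.06,0,0],"rot":[0,0,0]},{"travel":[-0.05,0,0],"rot":[0,0,0]},{"travel":[0,0,0],"rot":[0,0,0]}]'; python3 - <<'E'
from cy import *
P,R=rackTarget('L',77.2,14.5,60,0); print('seat',P)
P,R=rackTarget('L',77.2,14.5,60,120)
plan(P,R,11)
wsnap('we2')
E
```

```text
clock: 43.3
position: [590.9, 138.1, 237.7]
tool_rot: [1.248, 1.557, 0.16]
contact_force: [0.3, 0.1, -2.6]
gripper_width: 0.309
seat [ 540.602  -305.4066   78.5677]
n=11 total mm [  37.4 -251.1  369.2] deg [-66.09  -5.98 -10.71]
  [ 0.0034 -0.0228  0.0336] [-6.01 -0.54 -0.97]
  [ 0.0041 -0.0261  0.031 ] [-6.01 -0.54 -0.97]
  [ 0.0049 -0.0292  0.028 ] [-6.01 -0.54 -0.97]
  [ 0.0056 -0.0318  0.0248] [-6.01 -0.54 -0.97]
  [ 0.0064 -0.0342  0.0212] [-6.01 -0.54 -0.97]
  [ 0.0072 -0.0361  0.0175] [-6.01 -0.54 -0.97]
  [ 0.008  -0.0376  0.0136] [-6.01 -0.54 -0.97]
  [ 0.0087 -0.0386  0.0095] [-6.01 -0.54 -0.97]
  [ 0.0095 -0.0393  0.0053] [-6.01 -0.54 -0.97]
  [ 0.0102 -0.0394  0.0011] [-6.01 -0.54 -0.97]
  [ 0.0108 -0.0391 -0.0031] [-6.01 -0.54 -0.97]
```

View pics/we2.png

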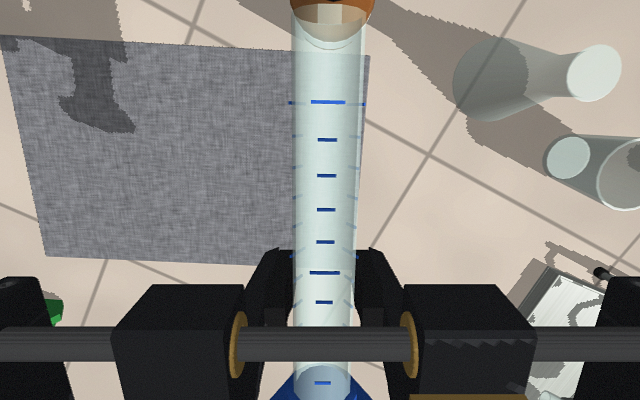

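```bash
python3 -m inch '[{"travel":[0.002,-0.023,0.034],"rot":[-6,-0.5,-1]},{"travel":[0.003,-0.026,0.031],"rot":[-6,-0.5,-1]},{"travel":[0.004,-0.029,0.028],"rot":[-6,-0.5,-1]},{"travel":[0.004,-0.032,0.025],"rot":[-6,-0.5,-1]},{"travel":[0.005,-0.034,0.021],"rot":[-6,-0.5,-1]},{"travel":[0.005,-0.036,0.018],"rot":[-6,-0.5,-1]},{"travel":[0.006,-0.038,0.014],"rot":[-6,-0.5,-1]},{"travel":[0.006,-0.039,0.01],"rot":[-6,-0.5,-1]},{"travel":[0,0,0],"rot":[0,0,0]}]'; python3 - <<'E'
from cy import *
P,R=rackTarget('L',77.2,14.5,60,120)
plan(P,R,5)
E
```

```text
clock: 44.48
position: [550.7, -193.5, 201.1]
tool_rot: [-1.715, 1.42, -1.931]
contact_force: [0.7, 0.5, -1.1]
gripper_width: 0.305
n=5 total mm [  18.7 -109.8   14.4] deg [-15.96  -4.06  -3.11]
  [ 0.0037 -0.022   0.0029] [-3.19 -0.81 -0.62]
  [ 0.004  -0.0221  0.0016] [-3.19 -0.81 -0.62]
  [ 0.0043 -0.0221  0.0003] [-3.19 -0.81 -0.62]
  [ 0.0045 -0.022  -0.001 ] [-3.19 -0.81 -0.62]
  [ 0.0047 -0.0219 -0.0023] [-3.19 -0.81 -0.62]
```

```bash
python3 -m inch '[{"travel":[0.003,-0.022,0.003],"rot":[-3.2,-0.8,-0.6]},{"travel":[0.004,-0.022,0.002],"rot":[-3.2,-0.8,-0.6]},{"travel":[0.004,-0.022,0],"rot":[-3.2,-0.8,-0.6]},{"travel":[0.004,-0.022,-0.001],"rot":[-3.2,-0.8,-0.6]},{"travel":[0.004,-0.022,-0.002],"rot":[-3.2,-0.8,-0.6]},{"travel":[0,0,0],"rot":[0,0,0]},{"travel":[0,0,0],"rot":[0,0,0]}]'; python3 - <<'E'
from cy import *
P,R=rackTarget('L',77.2,14.5,60,35)
plan(P,R,3)
wsnap('we3')
E
```

```text
clock: 45.35
position: [539.5, -299.1, 190.1]
tool_rot: [-1.644, 1.386, -1.569]
contact_force: [0.3, 1.0, -0.9]
gripper_width: 0.307
n=3 total mm [76.4  7.7  1.6] deg [ 0.47 -0.69 -0.95]
  [0.0255 0.0026 0.0005] [ 0.16 -0.23 -0.32]
  [0.0255 0.0027 0.0004] [ 0.16 -0.23 -0.32]
  [0.0254 0.0029 0.0003] [ 0.16 -0.23 -0.32]
```

View pics/we3.png

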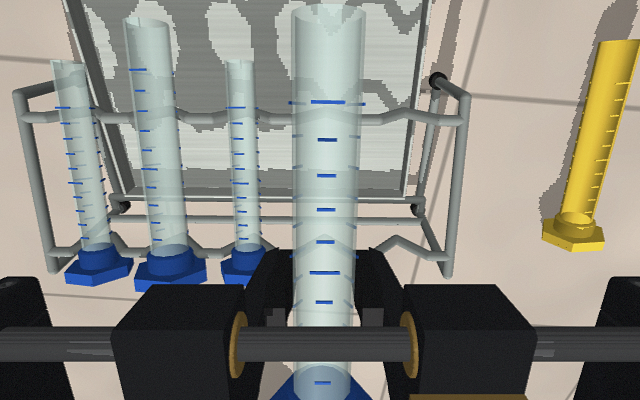

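```bash
python3 -m inch '[{"travel":[0.025,0.003,0],"rot":[0.2,-0.3,-0.3]},{"travel":[0.025,0.003,0],"rot":[0.2,-0.3,-0.3]},{"travel":[0.02,0.003,0],"rot":[0.1,-0.2,-0.3]},{"travel":[0,0,0],"rot":[0,0,0]},{"travel":[0,0,0],"rot":[0,0,0]}]'; python3 - <<'E'
from cy import *
P,R=rackTarget('L',77.2,14.5,60,0)
plan(P,R,2)
wsnap('we4')
E
```

```text
clock: 46.02
position: [541.0, -299.0, 118.9]
tool_rot: [-1.551, 1.371, -1.482]
contact_force: [0.1, 0.6, -1.5]
gripper_width: 0.307
n=2 total mm [40.8  1.7 -1. ] deg [-0.    0.23 -0.06]
  [ 0.0204  0.0009 -0.0005] [-0.    0.11 -0.03]
  [ 0.0204  0.0009 -0.0005] [-0.    0.11 -0.03]
```

View pics/we4.png

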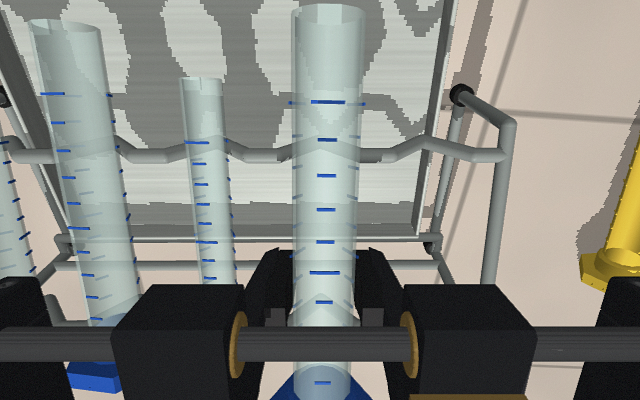

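```bash
python3 -m inch '[{"travel":[0.014,0.001,-0.001],"rot":[0,0.2,0]},{"travel":[0.012,0.001,0],"rot":[0,0,0]},{"travel":[0.008,0.001,0],"rot":[0,0,0]},{"travel":[0,0,0],"rot":[0,0,0]}]'; python3 - <<'E'
from cy import *
P,R=rackTarget('L',77.2,14.5,60,0)
plan(P,R,1)
E
python3 -m inch '[{"travel":[0.003,0,0],"rot":[0,0,0]},{"travel":[0,0,0],"rot":[0,0,0]}]'; python3 -m inch '[{"travel":[0.002,0,0],"rot":[0,0,0]},{"travel":[0,0,0],"rot":[0,0,0]}]'
```

```text
clock: 46.58
position: [540.4, -303.2, 83.3]
tool_rot: [-1.566, 1.371, -1.498]
contact_force: [0.2, -0.3, -0.9]
gripper_width: 0.309
n=1 total mm [ 5.1 -1.2 -0. ] deg [-0.03  0.05 -0.03]
  [ 0.0051 -0.0012 -0.    ] [-0.03  0.05 -0.03]
clock: 46.82
position: [540.6, -303.9, 80.5]
tool_rot: [-1.565, 1.37, -1.497]
contact_force: [-1.5, 1.2, -0.4]
gripper_width: 0.307
clock: 47.08
position: [540.7, -304.4, 79.7]
tool_rot: [-1.561, 1.369, -1.492]
contact_force: [-1.7, 1.4, 1.2]
gripper_width: 0.309
```

```bash
python3 -m inch '[{"travel":[0.0015,0,0],"rot":[0,0,0]},{"travel":[0,0,0],"rot":[0,0,0]}]'; python3 -m inch '[{"travel":[0,0,0],"rot":[0,0,0]},{"travel":[0,0,0],"rot":[0,0,0]},{"travel":[-0.01,-0.002,0],"rot":[0,0,0]},{"travel":[-0.02,-0.004,0],"rot":[0,0,0]},{"travel":[-0.04,-0.008,0],"rot":[0,0,0]},{"travel":[-0.05,-0.01,0],"rot":[0,0,0]},{"travel":[-0.05,0.01,0],"rot":[0,0,3]},{"travel":[-0.04,0.01,0],"rot":[0,0,4]},{"travel":[0,0,0],"rot":[0,0,4]},{"travel":[0,0,0],"rot":[0,0,0]}]' 0.036; python3 - <<'E'
from h import *
wsnap('we6'); save('we6t',bot.camera('top'),(180,80,520,290),2.3); save('we6s',bot.camera('scene'),(100,80,440,300),2.3)
E
```

```text
clock: 47.32
position: [540.8, -304.4, 79.7]
tool_rot: [-1.557, 1.369, -1.489]
contact_force: [-2.0, 2.1, 0.8]
gripper_width: 0.308
clock: 48.58
position: [537.8, -267.3, 298.9]
tool_rot: [-0.826, 1.558, -0.756]
contact_force: [-0.5, -0.3, 0.3]
gripper_width: 0.408
```

View pics/we6.png

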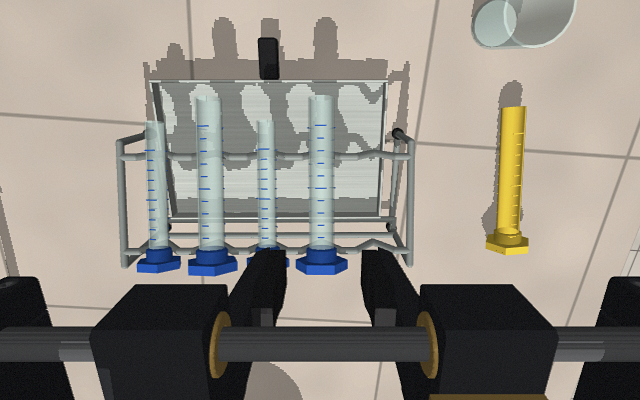

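View pics/we6t.png

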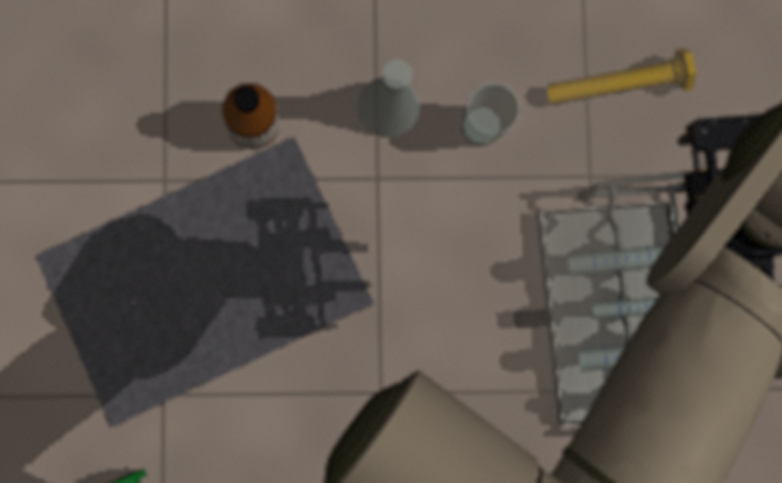

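View pics/we6s.png

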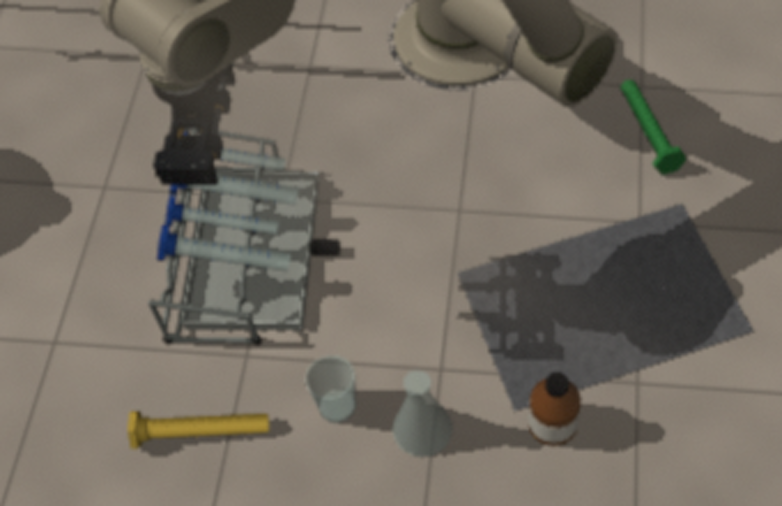

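All four are on the rack, the mat is empty and the bystanders are standing. I'll back off for a final measurement.

```bash
python3 -m inch '[{"travel":[-0.02,-0.03,-0.03],"rot":[0,0,0]},{"travel":[0,-0.03,-0.03],"rot":[0,0,0]},{"travel":[0,0,0],"rot":[0,0,0]},{"travel":[0,0,0],"rot":[0,0,0]}]'; python3 - <<'E'
from cy import *
wsnap('wf')
q=np.load('rack.npy'); c,s=np.cos(q[2]),np.sin(q[2])
im=np.load('wf.npz')['im'].copy()
def W(P): P=np.array(P,float); return np.c_[q[0]+c*P[:,0]-s*P[:,1],q[1]+s*P[:,0]+c*P[:,1],P[:,2]]
def dr(P,col):
    for a in wproj('wf',W(P)): cv2.circle(im,tuple(int(round(v)) for v in a),1,col,-1)
th=np.arctan(.27)
for y,k in [(-120,'S'),(-60,'L'),(0,'S'),(60,'L')]:
    up,L,r=(25.5,185,25) if k=='L' else (20.5,160,21)
    O=np.array([66,y,82+up+16*.27]); ax=np.array([-np.cos(th),0,-np.sin(th)]); n=np.array([-np.sin(th),0,np.cos(th)])
    dr([O+ax*t for t in (0,40,80,120,L)],(255,0,0)); dr([O+n*r],(255,255,0))
dr([[-130,-140,22],[-130,0,22],[-130,140,22],[-152.5,0,22]],(255,0,255))
save('wf_o',im,(90,0,490,330),1.8)
E
```

```text
clock: 49.22
position: [481.2, -330.3, 317.2]
tool_rot: [-1.108, 1.561, -1.035]
contact_force: [0.8, 0.6, -0.7]
gripper_width: 0.406
```

View pics/wf_o.png

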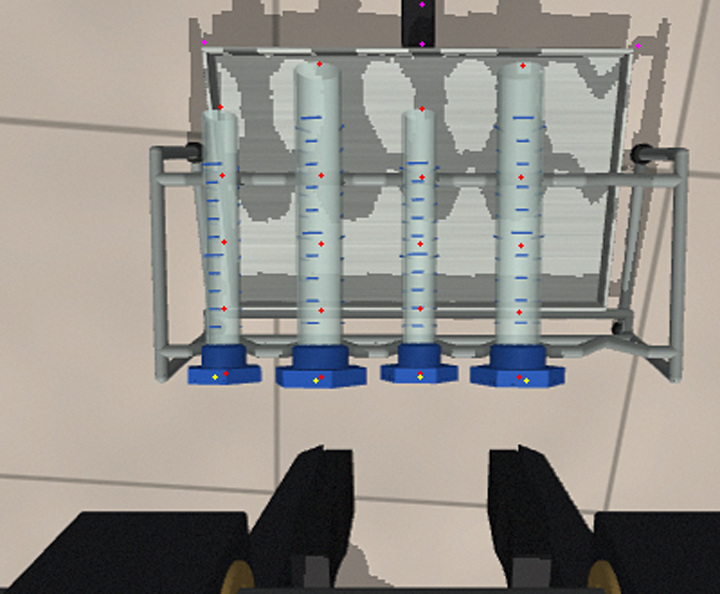

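```bash
python3 - <<'E'
from h import *
print(bot.sign_off()); print(bot.sense()['clock'])
E
```

```text
the job is handed in; nothing more can be done
None
the job is handed in; nothing more can be done
```

The job is handed in. The tray is home under the rack and all four cylinders on the mat are laid on it, one per notch. The run took about 49 s of the 210 s allowed.

- **Tray:** I gripped it by its pull, squared it to the rack and pushed it in until the force jumped to about 35 N at the stop, while the rack was still empty. Just after that its back wall measured rack x = -129.7 mm against -130 expected, centred within about 1 mm.
- **Cylinders:** the two large ones are in the notches at rack y = -60 and +60. The two small ones are at -120 and 0. One of the five listed was absent.
- **Final check:** I projected the expected poses over the last wrist picture. All four feet sit just behind the high rail, and the tubes lie on the predicted lines to within about 2 pixels.
- **Bystanders:** the flask, beaker and bottle, and the coloured look-alikes still in view, look unmoved. The gripper was clear of everything at hand-in.

**Disagreement:** in the last picture the tray's back edge appeared about 2–4 mm further in than predicted. I put that down to calibration, since the tray cannot pass the stop. The allowed range is about 10 mm either way.

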